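Exercise the water valves and feel for the one that binds

ROBOT

A 6-joint arm with a two-finger parallel gripper is mounted at the origin on the work surface. World frame = base frame: x ahead of the robot, y to its left, z up, the work surface at z = 0. Lengths are in mm, angles in degrees, forces in N, time in s.
With the tool pointing down it reaches from about 225 to 875 mm from the base axis. Payload 3.4 kg.
Tool frame: the origin (TCP) lies at the very end of the fingers, on their centre line; the grasp point (between the pads) lies 19 mm behind it (arm.tcp_to_grasp is the distance from the TCP to the grasp point, in mm); z points along the fingers, y is the direction in which the jaws open and shut (so a half turn about z gives the same grasp; the last joint's range is limited). The gripper opens to 85 mm and grips with 20 to 120 N. Pads are 22 mm wide; open, the fingers measure 114 mm over their backs; the gripper's body (76 mm by 85 mm) begins 54 mm behind the grasp point. The pads swing forward as they close: fully open they stand 13 mm farther back than shut.
Start: joints at [59.129, 15.808, 86.224, -0, 77.962, -6.933], TCP at [233.328, 525.57, 206.028] pointing down, gripper open.
Joint ranges: [-165.64, 165.64], [-43.16, 119.46], [12.63, 154.43], [-67.54, 247.53], [6.08, 155.33], [-154.97, 154.97]. Speed limits (degrees/s): [147.25, 147.25, 180, 180, 180, 180].

INTERFACE

Orientations are given as a 3x3 rotation matrix whose columns are the frame's x, y, z axes.
In Python, from bench import arm gives the robot as it stands. The module is installed in compiled form; this text tells all that it offers.
- The arm moves only by the shell command python3 -m handwheel 'ROWS' [FORCE]. ROWS is a JSON object of lists of equal length, an entry for each row: "dp": the shift along the tool's x, y, z as a fraction of full scale, a list of three; "rot": the turn, a rotation vector about the tool's x, y, z as a fraction of full scale, a list of three; "claw": the finger opening in mm, from 0 to 85.4. A call has 1 to 12 rows; each row is the pose to reach, as a shift and turn from the pose commanded when the call began, along the tool's axes at that moment; what a row does not reach only later rows make up. Full scale, the value 1, is 0.5 m for a shift and 2 rad for a turn. A row lasts 1/10 s, in which the tool goes at most 50 mm and 8.59 degrees, less where a joint would pass 70% of its speed; a pose out of reach is approached as far as the arm can. A call with a number of a shift or a turn outside -1 to 1 is refused whole. A call with a gripper value outside its range is refused whole. The fingers move at their own pace and stop on an object; FORCE is the grip in N (left out, the last holds). Time passes only in rows, so rows that repeat a pose let the fingers close. It gives the time, the measured TCP pose, the force and the opening at its end, in the units of the state.
- arm.sense(): the state, without advancing time (a new reading comes with each control period).
- arm.get_image(name): name is "scene" or "top"; returns a dict with "image" (384x512x3 uint8, red, green, blue), "mtx" (3x3 intrinsics, pixels), "extrinsics" (4x4, takes a point from world to camera coordinates). Camera axes: x right, y up, looking along -z (the intrinsics and any distortion apply to the point x, -y, -z); pixel columns grow to the right and rows downward; lengths in mm; the calibration is good to about 2 mm. A picture is of the moment at which its call begins. There is no depth.
- arm.hand_in(): hands the job in, once; it reports no verdict.
The state is a dict: "t": time; "qpos": joint angles; "dq": joint speeds; "joint_efforts": joint torques, N m; "position": TCP position; "tool_rot": TCP orientation; "force": force on the tool from outside, world axes, zero at the start; "moment": the same for the moment, N m; "finger_gap": finger opening in mm.
Only numpy, scipy, OpenCV 4.12 (cv2) and the standard library are available. Lean on these libraries where they do the work, as an engineer would, in place of code of your own. Each camera call takes 0.05 s, during which the arm holds its last target.

TASK

Exercise the three lever valves on the bench's water manifold: swing each lever from shut towards open, feeling for binding and never forcing one that tightens up. Leave every valve that swings freely fully open against its stop, and swing any that binds part-way back to fully shut. Leave everything else on the bench alone.

Things in the scene. Friction and masses are not known exactly. Their poses are not given: they have to be found in the camera images.
- manifold: steel water manifold: header pipe 400 mm long along its y, axis 60 mm above the bench, on the bench behind the three valves (their stems stand 85 mm to its -x side, at y = -140, 0 and 140 mm). Origin on the bench under the middle of the header; fixed; turned up to 0.18 rad
- valve_p: one of three like-looking brass quarter-turn ball valves. Origin on the bench under its stem; z up along the stem, x towards the header pipe, -x along its outlet pipe (axis 60 mm up, elbow down into the bench 80 mm out). A steel lever on top turns about the stem: 108 mm long, its outer 56 mm a black sleeve 18 mm wide, 12 mm thick, mid-plane 120 mm up. Nothing under the sleeve's sweep is higher than 81 mm
- lever_p (a joint): that valve's lever angle, rad: 0 = fully shut at its stop, lever across the pipe along the valve's +y; pi/2 = fully open at its stop, in line with the outlet along the valve's -x (anticlockwise from above opens). Starts 0 to 0.2; stays where left. A sound valve drags evenly, 1 to 4 N at the sleeve's middle, right up to its hard stop at pi/2
- flex_p (a joint): springy sideways bend of that lever's steel strap at the stem nut, rad, 30 N m per rad: + while the sleeve is pushed towards open, - towards shut, 0 unloaded. It is the load on the stem: 0.08 = 2.4 N m = 30 N at the sleeve's middle, and no more than that may ever be put on a lever, nor on its stops
- lever_p_grip (a point): middle of that lever's sleeve, 80 mm from the stem axis, 120 mm up; its y axis points outward along the lever. If the valve binds, the drag felt here starts as light as any, then from somewhere past 0.5 rad climbs about 9 N per 10 degrees; it cannot be seen. At 10 N here it is clearly felt; past 30 N the stem is being forced
- valve_q: one of three like-looking brass quarter-turn ball valves. Origin on the bench under its stem; z up along the stem, x towards the header pipe, -x along its outlet pipe (axis 60 mm up, elbow down into the bench 80 mm out). A steel lever on top turns about the stem: 108 mm long, its outer 56 mm a black sleeve 18 mm wide, 12 mm thick, mid-plane 120 mm up. Nothing under the sleeve's sweep is higher than 81 mm
- lever_q (a joint): that valve's lever angle, rad: 0 = fully shut at its stop, lever across the pipe along the valve's +y; pi/2 = fully open at its stop, in line with the outlet along the valve's -x (anticlockwise from above opens). Starts 0 to 0.2; stays where left. A sound valve drags evenly, 1 to 4 N at the sleeve's middle, right up to its hard stop at pi/2
- flex_q (a joint): springy sideways bend of that lever's steel strap at the stem nut, rad, 30 N m per rad: + while the sleeve is pushed towards open, - towards shut, 0 unloaded. It is the load on the stem: 0.08 = 2.4 N m = 30 N at the sleeve's middle, and no more than that may ever be put on a lever, nor on its stops
- lever_q_grip (a point): middle of that lever's sleeve, 80 mm from the stem axis, 120 mm up; its y axis points outward along the lever. If the valve binds, the drag felt here starts as light as any, then from somewhere past 0.5 rad climbs about 9 N per 10 degrees; it cannot be seen. At 10 N here it is clearly felt; past 30 N the stem is being forced
- valve_r: one of three like-looking brass quarter-turn ball valves. Origin on the bench under its stem; z up along the stem, x towards the header pipe, -x along its outlet pipe (axis 60 mm up, elbow down into the bench 80 mm out). A steel lever on top turns about the stem: 108 mm long, its outer 56 mm a black sleeve 18 mm wide, 12 mm thick, mid-plane 120 mm up. Nothing under the sleeve's sweep is higher than 81 mm
- lever_r (a joint): that valve's lever angle, rad: 0 = fully shut at its stop, lever across the pipe along the valve's +y; pi/2 = fully open at its stop, in line with the outlet along the valve's -x (anticlockwise from above opens). Starts 0 to 0.2; stays where left. A sound valve drags evenly, 1 to 4 N at the sleeve's middle, right up to its hard stop at pi/2
- flex_r (a joint): springy sideways bend of that lever's steel strap at the stem nut, rad, 30 N m per rad: + while the sleeve is pushed towards open, - towards shut, 0 unloaded. It is the load on the stem: 0.08 = 2.4 N m = 30 N at the sleeve's middle, and no more than that may ever be put on a lever, nor on its stops
- lever_r_grip (a point): middle of that lever's sleeve, 80 mm from the stem axis, 120 mm up; its y axis points outward along the lever. If the valve binds, the drag felt here starts as light as any, then from somewhere past 0.5 rad climbs about 9 N per 10 degrees; it cannot be seen. At 10 N here it is clearly felt; past 30 N the stem is being forced
- tape_roll: white roll of thread tape, 52 mm across, 19 mm high, lying between two outlet pipes; origin at its underside; a bystander, to be left alone
- reducer: small brass pipe fitting, 34 mm across, 34 mm high, standing between two outlet pipes; origin at its underside; a bystander, to be left alone
- wrench: steel spanner 190 mm long, lying left of the manifold; origin at its underside; a bystander, to be left alone
- oil_can: grey can, 60 mm across, 120 mm high, left of the manifold; origin at its underside; a bystander, to be left alone
- tin_cup: metal cup 76 mm across, 85 mm high, near the robot, right of the valves; origin at its underside; a bystander, to be left alone
- jade_rough: greenish rough stone, 92 mm across, 46 mm high, right of the manifold; origin at its underside; a bystander, to be left alone
- grind_wheel: grey grinding wheel, 125 mm across, 22 mm thick, lying flat to the right; origin at its underside; a bystander, to be left alone
- brush: hand brush lying behind the manifold; origin at its underside; a bystander, to be left alone
Not all that is in view belongs to the job. Leave any orange look-alike of the valve_r alone.

How it is judged:
By the outcome, as a careful person would: the job done as asked, in the order asked, and still so for the second after the job is handed in, with the robot touching nothing.
It also fails if it takes over 67 s, if anything falls off the work surface, if the arm or the gripper's body presses on something with over 40 N, if the wrist force passes 120 N, or if a joint passes its speed limit or range.

## Working session

There is one attempt and no reset: what is moved stays moved. The work goes in short steps, Python scripts to look and compute and a shell command to move; the robot and the scene stay as the last step left them, time stands still between calls to the robot, and variables do not carry over. Pictures are saved under pics/ and viewed, and the job is handed in when it is done.

```bash
mkdir -p pics; python3 - <<'E'
from bench import arm
import cv2,numpy as np,json
s=arm.sense();print(s)
for n in("scene","top"):
    d=arm.get_image(n);cv2.imwrite(f"pics/{n}0.png",d["image"][:,:,::-1]);np.savez(f"{n}0.npz",**d);print(n,d["mtx"],d["extrinsics"],d.keys())
E
```

```text
{'t': 0.0, 'qpos': array([ 5.91284377e+01,  1.58474974e+01,  8.62959372e+01, -2.40910985e-03,
        7.79631792e+01, -6.93309097e+00]), 'dq': array([ 0.06808196, -0.05486684,  0.08021752,  0.03520608, -0.07002481,
        0.02080135]), 'joint_efforts': array([-3.00860076e-03, -4.16769111e+01, -2.45802552e+01, -3.66975546e-04,
        1.09451966e-02,  2.43815848e-07]), 'position': array([233.02653322, 525.01889854, 205.13602631]), 'tool_rot': array([[-9.13985205e-01,  4.05746471e-01, -9.19487779e-04],
       [ 4.05747471e-01,  9.13983791e-01, -1.61822675e-03],
       [ 1.83807134e-04, -1.85211515e-03, -9.99998268e-01]]), 'force': array([ 0.0047431 , -0.13510263, -0.01563456]), 'moment': array([-0.04941782,  0.02676038,  0.01325137]), 'finger_gap': 85.10767348628221}
scene [[346.78950696   0.         250.20163325]
 [  0.         346.78950696 191.95494449]
 [  0.           0.           1.        ]] [[-2.02206649e-01  9.79341985e-01  1.32202688e-03  1.57704824e+02]
 [-6.54736159e-01 -1.36188294e-01  7.43487264e-01  2.75523063e+02]
 [ 7.28308337e-01  1.49472489e-01  6.68748788e-01 -1.50147274e+03]
 [ 0.00000000e+00  0.00000000e+00  0.00000000e+00  1.00000000e+00]] dict_keys(['image', 'mtx', 'extrinsics'])
top [[414.53904784   0.         248.69819931]
 [  0.         414.53904784 186.88919597]
 [  0.           0.           1.        ]] [[-3.80279004e-05 -9.99979121e-01  6.46185583e-03 -3.63968588e+01]
 [ 9.90307232e-01  8.59855475e-04  1.38891497e-01 -5.82748985e+02]
 [-1.38894153e-01  6.40450431e-03  9.90286522e-01 -1.30589625e+03]
 [ 0.00000000e+00  0.00000000e+00  0.00000000e+00  1.00000000e+00]] dict_keys(['image', 'mtx', 'extrinsics'])
```

View pics/scene0.png

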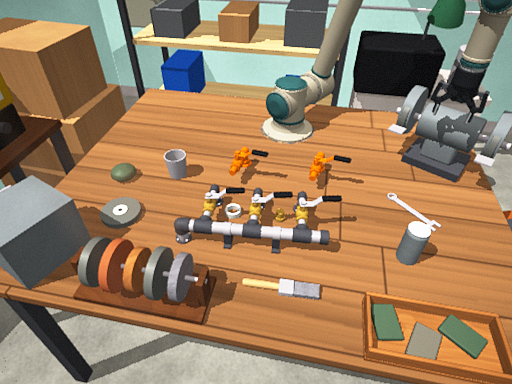

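View pics/top0.png

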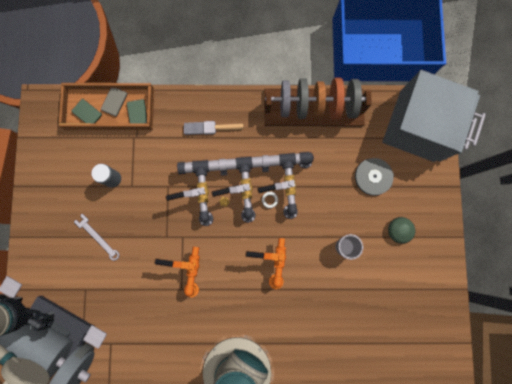

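```bash
cat > h.py <<'E'
import numpy as np,cv2
def load(n):
    d=np.load(n);return d["image"],d["mtx"],d["extrinsics"]
def proj(K,T,p):
    c=T[:3,:3]@np.asarray(p,float)+T[:3,3]; q=K@np.array([c[0],-c[1],-c[2]]);return q[:2]/q[2]
def cast(K,T,uv,z):
    d=np.linalg.inv(K)@np.array([uv[0],uv[1],1.]);d=np.array([d[0],-d[1],-d[2]])
    R=T[:3,:3];o=-R.T@T[:3,3];d=R.T@d
    return o+d*(z-o[2])/d[2]
E
python3 - <<'E'
from h import *
im,K,T=load("top0.npz")
c=im[140:235,155:325];cv2.imwrite("pics/topc.png",cv2.resize(c[:,:,::-1],None,fx=4.5,fy=4.5,interpolation=cv2.INTER_CUBIC))
ims,Ks,Ts=load("scene0.npz")
c=ims[170:260,165:355];cv2.imwrite("pics/scenec.png",cv2.resize(c[:,:,::-1],None,fx=4.2,fy=4.2,interpolation=cv2.INTER_CUBIC))
for nm,i,k,t,roi in(("top",im,K,T,(155,140,325,235)),("scene",ims,Ks,Ts,(165,170,355,260))):
    x0,y0,x1,y1=roi
    m=np.zeros(i.shape[:2],np.uint8);m[y0:y1,x0:x1]=(i[y0:y1,x0:x1].max(2)<45)*255
    n,l,st,ce=cv2.connectedComponentsWithStats(m)
    for j in range(1,n):
        if st[j,4]>25:
            ys,xs=np.where(l==j);r=cv2.minAreaRect(np.c_[xs,ys].astype(np.float32))
            print(nm,ce[j].round(1),st[j],[np.round(v,1) for v in r],cast(k,t,ce[j],124).round(1))
    # header (grey pipe) in top
E
```

```text
top [265.8 188.6] [259 186  16   6  50] [array([266.3, 188.5]), array([ 3.5, 15.3]), np.float64(80.5)] [565.8 -87.6 124. ]
top [220.3 191.9] [213 189  16   6  44] [array([220.4, 191.9]), array([ 2.9, 15.3]), np.float64(76.0)] [555.7  50.6 124. ]
top [174.5 195.9] [168 193  15   7  44] [array([174.7, 195.8]), array([ 3.1, 14.5]), np.float64(77.0)] [543.3 189.4 124. ]
scene [234.6 190.1] [226 188  18   5  76] [array([234.5, 190. ]), array([ 4., 17.]), np.float64(90.0)] [571.9 -89.9 124. ]
scene [282.8 194.2] [274 192  18   6  80] [array([282.5, 194.5]), array([ 5., 17.]), np.float64(90.0)] [561.1  50.9 124. ]
scene [331.5 198.1] [323 196  18   6  88] [array([331.5, 198.5]), array([ 5., 17.]), np.float64(90.0)] [548.9 189.3 124. ]
```

View pics/topc.png

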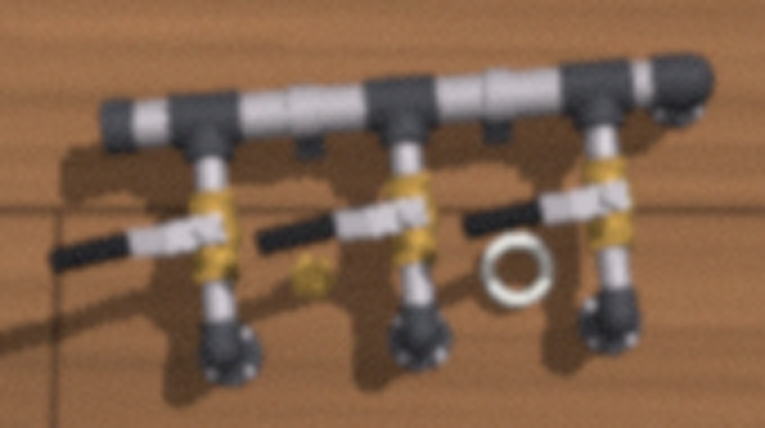

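View pics/scenec.png

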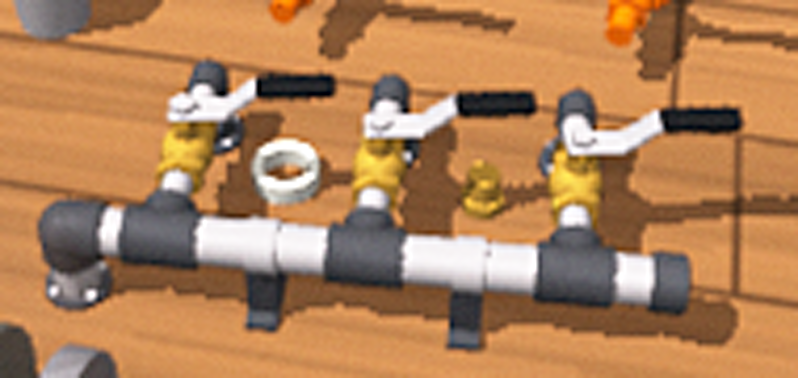

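```bash
python3 - <<'E'
from h import *
im,K,T=load("top0.npz")
f=lambda u,v:(155+(u+.5)/4.5-.5,140+(v+.5)/4.5-.5)
t=[cast(K,T,f(*p),62)[:2] for p in((207,117),(403,105),(598,92))]
t=np.array(t);print("tees",t.round(1),np.diff(t,axis=0).round(1))
# header mask line fit: grey pixels
ims,Ks,Ts=load("scene0.npz")
g=lambda u,v:(165+(u+.5)/4.2-.5,170+(v+.5)/4.2-.5)
# stem nut tops approx
for p,q in(((207,228),(577,135)),((408,212),(382,120)),((607,194),(188,103))):
    print("nut top",cast(K,T,f(*p),122).round(1),"scene",cast(Ks,Ts,g(*q),122).round(1))
d=(t[0]-t[2]);th=np.arctan2(-d[0],d[1]);print("theta",th)
ex=np.array([np.cos(th),np.sin(th)]);ey=np.array([-np.sin(th),np.cos(th)])
o=t.mean(0);print("o",o)
sl=[(546,189.3),(558.4,50.7),(568.5,-88.5)]
for k,s in zip((140,0,-140),sl):
    st=o-85*ex+k*ey;v=np.array(s)-st
    print("stem",st.round(1),"sleeve r",np.hypot(*v).round(1),"lever",np.arctan2(v@-ex,v@ey).round(3), 'nutpix top',proj(K,T,[*st,120]).round(1))
E
```

```text
tees [[ 648.8  118.7]
 [ 657.7  -21.4]
 [ 667.4 -161.3]] [[   8.9 -140.1]
 [   9.7 -139.9]]
nut top [560.8 110.8 122. ] scene [579.3 108.2 122. ]
nut top [571.9 -25.2 122. ] scene [591.5 -23.4 122. ]
nut top [ 584.3 -160.4  122. ] scene [ 601.8 -157.7  122. ]
theta 0.06626071845991745
o [657.95367273 -21.33103888]
stem [563.9 112.7] sleeve r 78.6 lever 0.163 nutpix top [200.1 189.4]
stem [573.1 -27. ] sleeve r 79.0 lever 0.121 nutpix top [245.9 186.4]
stem [ 582.4 -166.7] sleeve r 79.4 lever 0.11 nutpix top [291.5 183.4]
```

```bash
cat > c.py <<'E'
import numpy as np,json,os,sys
from bench import arm
TH=0.0663
ST={'A':(563.9,112.7),'B':(573.1,-27.0),'C':(582.4,-166.7)}
def cur(): return json.load(open('cmd.json')) if os.path.exists('cmd.json') else [233.328,525.57,206.028,np.radians(156.062)]
def axes(y): return np.array([np.cos(y),np.sin(y),0]),np.array([np.sin(y),-np.cos(y),0])
def upd(dp,rz):
    p=cur();x,y=axes(p[3]);P=np.array(p[:3])+500*(dp[0]*x+dp[1]*y+dp[2]*np.array([0,0,-1]))
    json.dump([*P.tolist(),p[3]-2*rz],open('cmd.json','w'))
def pose(v,deg,z,r=80):
    a=np.pi/2+TH+np.radians(deg);s=ST[v];return [s[0]+r*np.cos(a),s[1]+r*np.sin(a),z,a]
def row(t):
    p=cur();x,y=axes(p[3]);d=np.array(t[:3])-np.array(p[:3])
    return [round(float(d@x)/500,3),round(float(d@y)/500,3),round(-d[2]/500,3)],round(-(t[3]-p[3])/2,3)
def rows(ts):
    for t in ts: dp,r=row(t);print(dp,[0,0,r])
def st(v=None):
    s=arm.sense();p=s['position'];R=s['tool_rot'];f=s['force']
    print('t',s['t'].__round__(2),'pos',p.round(1),'yaw',np.degrees(np.arctan2(R[1,0],R[0,0])).round(2),'cmd',np.round(cur()[:3],1),np.degrees(cur()[3]).round(2),'gap',round(float(s['finger_gap']),1))
    print(' f world',f.round(2),'tool x,y',(R.T@f).round(2)[:2],'mz',s['moment'].round(2))
    if v:
        d=p[:2]-np.array(ST[v]);a=np.arctan2(d[1],d[0])-np.pi/2-TH;print(' centre angle deg',np.degrees(a).round(2),'r',np.hypot(*d).round(1))
E
python3 - <<'E'
from c import *
st();rows([pose('A',9.3,206),pose('A',9.3,160)])
E
```

```text
t 0.1 pos [233.  525.1 205.2] yaw 156.06 cmd [233.3 525.6 206. ] 156.06 gap 85.5
 f world [ 0.7  -0.02  0.69] tool x,y [-0.64  0.26] mz [0.01 0.02 0.01]
[-0.843, -0.359, np.float64(0.0)] [0, 0, np.float64(0.462)]
[-0.843, -0.359, np.float64(0.092)] [0, 0, np.float64(0.462)]
```

```bash
python3 -m handwheel '{"dp":[[-0.843,-0.359,0],[-0.843,-0.359,0],[-0.843,-0.359,0],[-0.843,-0.359,0],[-0.843,-0.359,0],[-0.843,-0.359,0],[-0.843,-0.359,0],[-0.843,-0.359,0],[-0.843,-0.359,0],[-0.843,-0.359,0],[-0.843,-0.359,0.092],[-0.843,-0.359,0.092]],"rot":[[0,0,0.462],[0,0,0.462],[0,0,0.462],[0,0,0.462],[0,0,0.462],[0,0,0.462],[0,0,0.462],[0,0,0.462],[0,0,0.462],[0,0,0.462],[0,0,0.462],[0,0,0.462]],"claw":[44,44,44,44,44,44,44,44,44,44,44,44]}' 20
python3 - <<'E'
from c import *
upd([-0.843,-0.359,0.092],0.462)
st('A')
from h import *
for n in("scene","top"):
    d=arm.get_image(n);np.savez(f"{n}1.npz",**d);im=d["image"]
    c=im[120:300,130:330] if n=="top" else im[110:260,200:400]
    cv2.imwrite(f"pics/{n}1.png",cv2.resize(c[:,:,::-1],None,fx=3.3,fy=3.3,interpolation=cv2.INTER_CUBIC))
st('A')
E
```

```text
t: 1.3
position: [541.0, 189.2, 154.5]
tool_rot: [[-0.226, 0.974, -0.013], [0.974, 0.226, -0.002], [0.001, -0.013, -1.0]]
force: [-0.7, 0.3, -1.6]
finger_gap: 43.9
t 1.3 pos [541.  189.2 154.5] yaw 103.05 cmd [545.7 190.5 160. ] 103.12 gap 43.9
 f world [-0.74  0.3  -1.58] tool x,y [ 0.46 -0.63] mz [-0.07  0.03  0.01]
 centre angle deg 12.88 r 79.9
t 1.4 pos [544.6 190.7 159.4] yaw 103.14 cmd [545.7 190.5 160. ] 103.12 gap 43.8
 f world [0.68 0.56 1.01] tool x,y [0.39 0.78] mz [ 0.02 -0.05  0.01]
 centre angle deg 10.12 r 80.4
```

```bash
python3 -c "
import cv2,numpy as np
a=cv2.imread('pics/top1.png');b=cv2.imread('pics/scene1.png');print(a.shape,b.shape)"
```

```text
(594, 660, 3) (495, 660, 3)
```

View pics/top1.png

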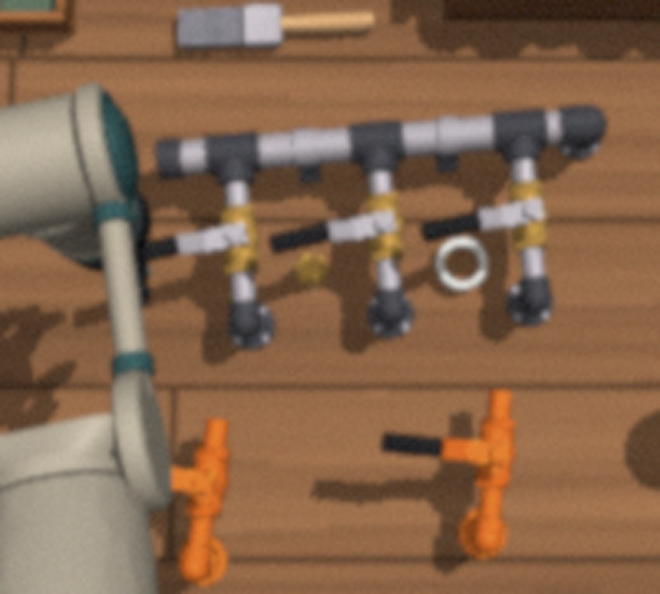

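View pics/scene1.png

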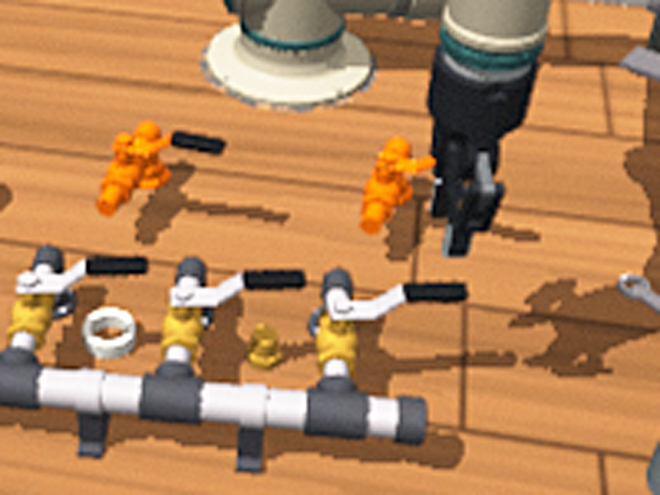

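```bash
python3 - <<'E'
from h import *
from c import *
im,K,T=load("scene1.npz")
for p in([541,189.2,154.5],[546,190,124]):
    q=proj(K,T,p);print(q,(q-[200,110])*3.3)
rows([pose('A',9.3,125),pose('A',9.3,101)])
E
```

```text
[333.28944005 188.25456749] [439.85515218 258.2400727 ]
[331.80315686 197.42194199] [434.95041764 288.49240858]
[0.0, 0.0, np.float64(0.07)] [0, 0, np.float64(0.0)]
[0.0, 0.0, np.float64(0.118)] [0, 0, np.float64(0.0)]
```

```bash
python3 - <<'E'
from h import *
d=np.load("scene1.npz");im=d["image"].copy();K,T=d["mtx"],d["extrinsics"]
c=cv2.resize(im[130:220,290:400,::-1],None,fx=6,fy=6,interpolation=cv2.INTER_CUBIC)
ty=np.array([.974,.226,0]);tx=np.array([-.226,.974,0])
P=np.array([541,189.2,154.5])
for s,z,col in((-1,0,(0,0,255)),(1,0,(0,255,0)),(-1,6,(0,0,255)),(1,6,(0,255,0))):
    for w in(-11,11):
        q=(proj(K,T,P+s*22*ty+w*tx+[0,0,z])-[290,130])*6;cv2.circle(c,tuple(int(v) for v in q),3,col,-1)
cv2.imwrite("pics/z1.png",c)
E
```

```text
(no output)
```

View pics/z1.png

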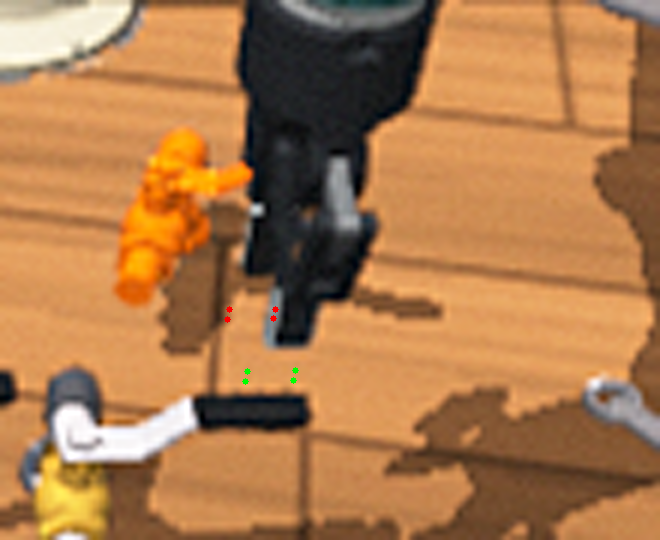

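```bash
python3 - <<'E'
from h import *
from c import *
st('A')
s=arm.sense();P=s['position'];R=s['tool_rot'];ty=R[:,1];tx=R[:,0];g=s['finger_gap']/2
out=[]
for n,(x0,y0) in (("scene",(285,130)),("top",(140,140))):
    d=arm.get_image(n);np.savez(f"{n}2.npz",**d);im=d["image"];K,T=d["mtx"],d["extrinsics"]
    c=cv2.resize(im[y0:y0+90,x0:x0+65,::-1],None,fx=6,fy=6,interpolation=cv2.INTER_CUBIC)
    for sg,col in((-1,(0,0,255)),(1,(0,255,0))):
        for w in(-11,11):
            q=(proj(K,T,P+sg*g*ty+w*tx)-[x0,y0])*6;cv2.circle(c,tuple(int(v) for v in q),3,col,-1)
    out.append(c)
cv2.imwrite("pics/z2.png",np.hstack(out))
E
```

```text
t 1.4 pos [544.6 190.7 159.4] yaw 103.14 cmd [545.7 190.5 160. ] 103.12 gap 43.8
 f world [0.68 0.56 1.01] tool x,y [0.39 0.78] mz [ 0.02 -0.05  0.01]
 centre angle deg 10.12 r 80.4
```

View pics/z2.png

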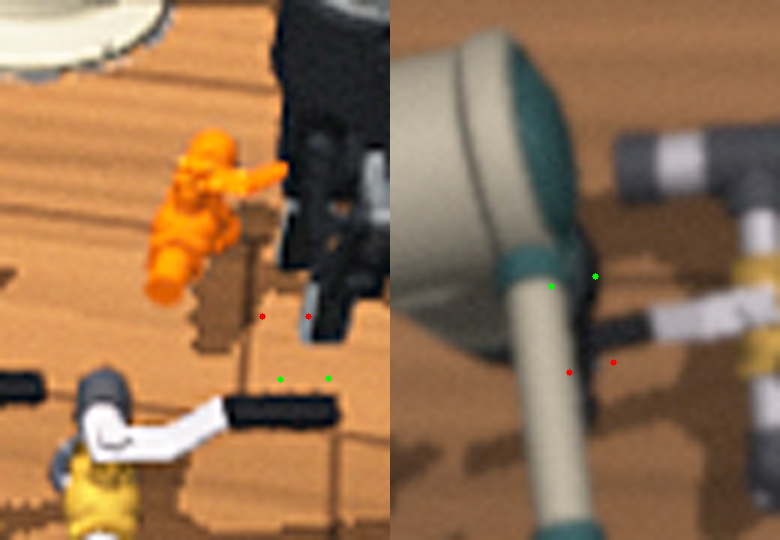

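```bash
python3 - <<'E'
from h import *
out=[]
for n,(x0,y0),P,g,y in (("scene0.npz",(425,60),[233.03,525.0,205.1],42.6,156.06),("scene2.npz",(300,130),[544.6,190.7,159.4],22,103.1)):
    im,K,T=load(n);y=np.radians(y);tx=np.array([np.cos(y),np.sin(y),0]);ty=np.array([np.sin(y),-np.cos(y),0])
    c=cv2.resize(im[y0:y0+90,x0:x0+65,::-1],None,fx=6,fy=6,interpolation=cv2.INTER_CUBIC)
    for sg,col in((-1,(0,0,255)),(1,(0,255,0))):
        for w in(-11,11):
          for dz in (0,15):
            q=(proj(K,T,np.array(P)+sg*g*ty+w*tx+[0,0,dz])-[x0,y0])*6;cv2.circle(c,tuple(int(v) for v in q),3,col,-1)
    out.append(c)
    print(proj(K,T,[0,0,0]))
cv2.imwrite("pics/z3.png",np.hstack(out))
E
```

```text
[286.6261226  128.31841992]
[286.6261226  128.31841992]
```

View pics/z3.png

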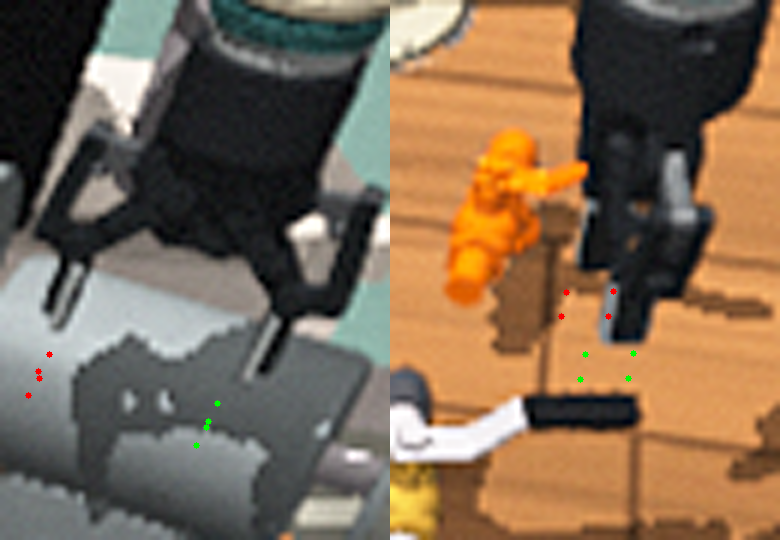

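```bash
python3 - <<'E'
from h import *
out=[]
for n,(x0,y0),P,g,y in (("top0.npz",(0,275),[233.03,525.0,205.1],42.6,156.06),("top2.npz",(140,150),[544.6,190.7,159.4],22,103.1)):
    im,K,T=load(n);y=np.radians(y);tx=np.array([np.cos(y),np.sin(y),0]);ty=np.array([np.sin(y),-np.cos(y),0])
    c=cv2.resize(im[y0:y0+80,x0:x0+65,::-1],None,fx=6,fy=6,interpolation=cv2.INTER_CUBIC)
    for sg,col in((-1,(0,0,255)),(1,(0,255,0))):
        for w in(-11,11):
          for dz in (0,30):
            q=(proj(K,T,np.array(P)+sg*g*ty+w*tx+[0,0,dz])-[x0,y0])*6;cv2.circle(c,tuple(int(v) for v in q),3,col,-1)
    out.append(c)
cv2.imwrite("pics/z4.png",np.hstack(out))
E
```

```text
(no output)
```

View pics/z4.png

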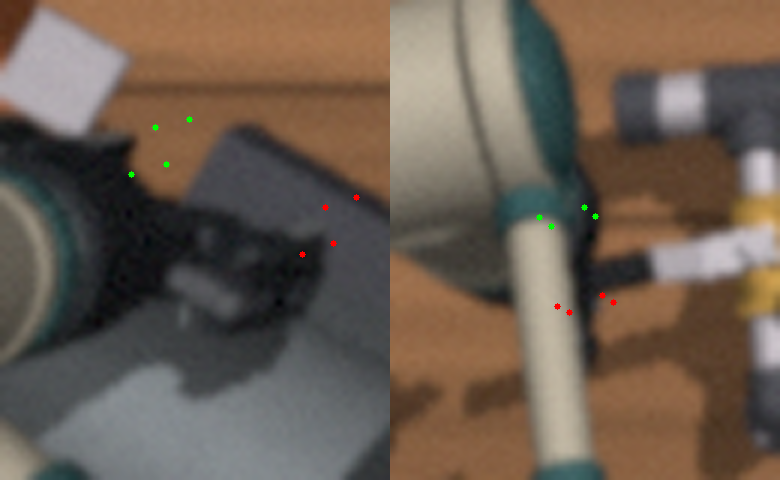

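```bash
cat > look.py <<'E'
from h import *
from c import *
import sys
def look(name,n="scene",box=(285,130,90,90),f=6,dz=0):
    s=arm.sense();P=s['position'];R=s['tool_rot'];g=s['finger_gap']/2
    d=arm.get_image(n);np.savez(f"{name}.npz",**d);im=d["image"];K,T=d["mtx"],d["extrinsics"]
    x0,y0,w_,h_=box
    c=cv2.resize(im[y0:y0+h_,x0:x0+w_,::-1],None,fx=f,fy=f,interpolation=cv2.INTER_CUBIC)
    for sg,col in((-1,(0,0,255)),(1,(0,255,0))):
        for w in(-11,11):
            q=(proj(K,T,P+sg*g*R[:,1]+w*R[:,0]-dz*R[:,2])-[x0,y0])*f;cv2.circle(c,tuple(int(v) for v in q),3,col,-1)
    cv2.imwrite(f"pics/{name}.png",c)
E
python3 -m handwheel '{"dp":[[0,0,0],[0,0,0],[0,0,0],[0,0,0],[0,0,0],[0,0,0]],"rot":[[0,0,0],[0,0,0],[0,0,0],[0,0,0],[0,0,0],[0,0,0]],"claw":[0,0,0,0,0,0]}' 20
python3 - <<'E'
from look import *
st('A');look("s3")
E
```

```text
t: 2.1
position: [545.7, 190.5, 160.0]
tool_rot: [[-0.227, 0.974, 0.0], [0.974, 0.227, 0.0], [0.0, 0.0, -1.0]]
force: [0.6, 1.1, 0.2]
finger_gap: 0.3
t 2.1 pos [545.7 190.5 160. ] yaw 103.12 cmd [545.7 190.5 160. ] 103.12 gap 0.3
 f world [0.56 1.1  0.18] tool x,y [0.94 0.79] mz [0.01 0.03 0.02]
 centre angle deg 9.36 r 79.9
```

View pics/s3.png

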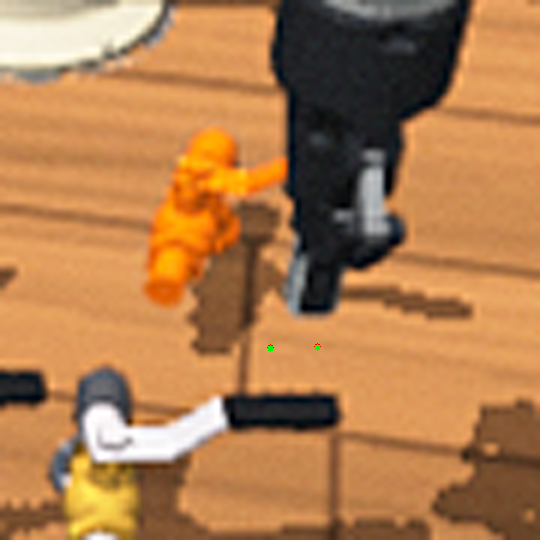

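```bash
python3 - <<'E'
from look import *
look("t3","top",(150,165,60,60),9,24)
E
```

```text
(no output)
```

View pics/t3.png

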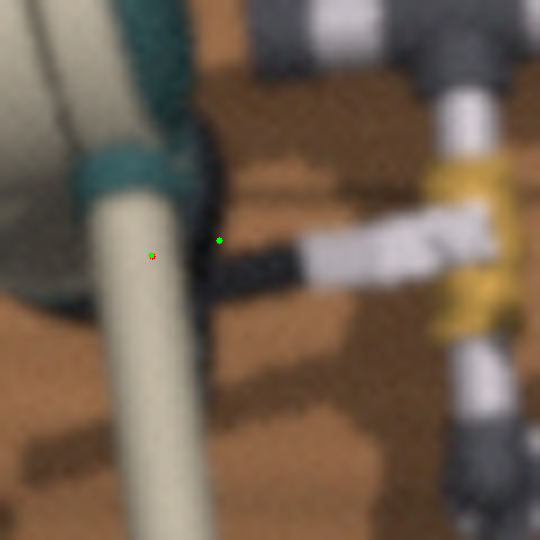

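```bash
python3 - <<'E'
from h import *
im,K,T=load("t3.npz")
ims,Ks,Ts=load("s3.npz")
y=np.radians(103.1);tx=np.array([np.cos(y),np.sin(y),0]);ty=np.array([np.sin(y),-np.cos(y),0])
P=np.array([545.7,190.5,160])
for a,b in((76,85),(85,76)):
  for z in(73,110):
    for s in(1,-1):
        p=P+[0,0,z]-tx*a/2+s*ty*b/2
        print(a,z,s,'top',((proj(K,T,p)-[150,165])*9).round(),'scene+x',((proj(Ks,Ts,P+[0,0,z]+tx*s*a/2+ty*b/2)-[285,130])*6).round())
E
```

```text
76 73 1 top [250.  69.] scene+x [431. 283.]
76 73 -1 top [306. 335.] scene+x [254. 286.]
76 110 1 top [230.  48.] scene+x [449. 215.]
76 110 -1 top [288. 322.] scene+x [267. 217.]
85 73 1 top [267.  80.] scene+x [439. 277.]
85 73 -1 top [317. 317.] scene+x [241. 280.]
85 110 1 top [247.  59.] scene+x [457. 208.]
85 110 -1 top [299. 304.] scene+x [254. 211.]
```

```bash
python3 - <<'E'
from h import *
out=[]
for n,b in(("top0.npz",(190,325,100,59)),("scene0.npz",(240,65,100,90))):
    im,K,T=load(n);x0,y0,w,h=b;f=4
    c=cv2.resize(im[y0:y0+h,x0:x0+w,::-1],None,fx=f,fy=f,interpolation=cv2.INTER_CUBIC)
    c=np.vstack([c,np.zeros((360-c.shape[0],400,3),np.uint8)])
    for off,col in(((0,0),(0,0,255)),((-27,10),(0,255,0))):
      q=(proj(K,T,[off[0],off[1],0])-[x0,y0])*f;print(n,q);cv2.circle(c,tuple(int(v) for v in q),4,col,-1)
      for a in np.arange(0,6.28,.1):
        q=(proj(K,T,[off[0]+95*np.cos(a),off[1]+95*np.sin(a),0])-[x0,y0])*f;cv2.circle(c,tuple(int(v) for v in q),1,col,-1)
    out.append(c)
cv2.imwrite("pics/base.png",np.hstack(out))
E
```

```text
top0.npz [188.57804121 187.49981868]
top0.npz [175.70958586 223.70667118]
scene0.npz [186.50449039 253.27367968]
scene0.npz [198.68567693 241.42361485]
```

View pics/base.png

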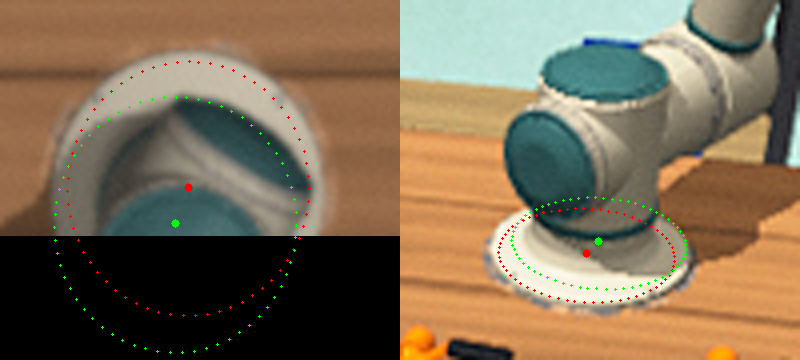

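```bash
python3 - <<'E'
from h import *
out=[]
for n,a,b,(x0,y0) in(("top","top0.npz","t3.npz",(0,270)),("scene","scene0.npz","s3.npz",(420,60))):
    A,K,T=load(a);B,_,_=load(b)
    D=np.abs(A.astype(int)-B).max(2);m=np.clip(D*4,0,255).astype(np.uint8)
    c=np.dstack([m]*3).copy()
    A2=A[:,:,::-1].astype(float)*1.8;
    x1=min(x0+70,512)
    c1=cv2.resize(c[y0:y0+90,x0:x1],None,fx=5.5,fy=5.5,interpolation=cv2.INTER_NEAREST)
    y=np.radians(156.06);tx=np.array([np.cos(y),np.sin(y),0]);ty=np.array([np.sin(y),-np.cos(y),0])
    for sg,col in((-1,(0,0,255)),(1,(0,255,0))):
        for w in(-11,11):
          for g in(42.6,57):
            q=(proj(K,T,np.array([233.03,525,205.1+13])+sg*g*ty+w*tx)-[x0,y0])*5.5;cv2.circle(c1,tuple(int(v) for v in q),3,col,-1)
    out.append(c1)
cv2.imwrite("pics/diff.png",np.hstack(out))
E
```

```text
(no output)
```

View pics/diff.png

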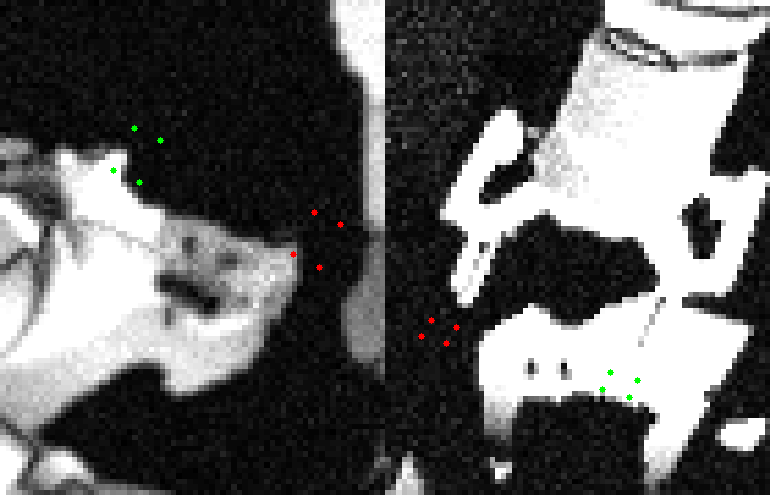

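```bash
python3 -m handwheel '{"dp":[[0,0,0],[0,0,0],[0,0,0],[0,0,0],[0,0,0.04],[0,0,0.07],[0,0,0.09],[0,0,0.09],[0,0,0.09]],"rot":[[0,0,0],[0,0,0],[0,0,0],[0,0,0],[0,0,0],[0,0,0],[0,0,0],[0,0,0],[0,0,0]],"claw":[85,85,85,85,85,85,85,85,85]}' 20
python3 - <<'E'
from look import *
upd([0,0,0.09],0)
st('A');look("s4",dz=13)
E
```

```text
t: 3.1
position: [546.0, 190.6, 115.3]
tool_rot: [[-0.227, 0.974, 0.0], [0.974, 0.227, 0.0], [0.0, 0.0, -1.0]]
force: [0.1, -0.7, 0.2]
finger_gap: 85.0
t 3.1 pos [546.  190.6 115.3] yaw 103.12 cmd [545.7 190.5 115. ] 103.12 gap 85.0
 f world [ 0.09 -0.68  0.18] tool x,y [-0.69 -0.07] mz [-0.03  0.02 -0.03]
 centre angle deg 9.13 r 79.9
```

View pics/s4.png

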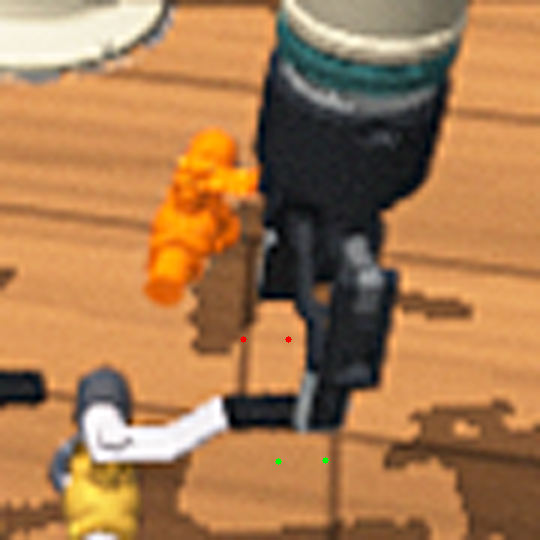

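```bash
python3 - <<'E'
from look import *
look("t4","top",(140,150,90,90),6,13)
E
```

```text
(no output)
```

View pics/t4.png

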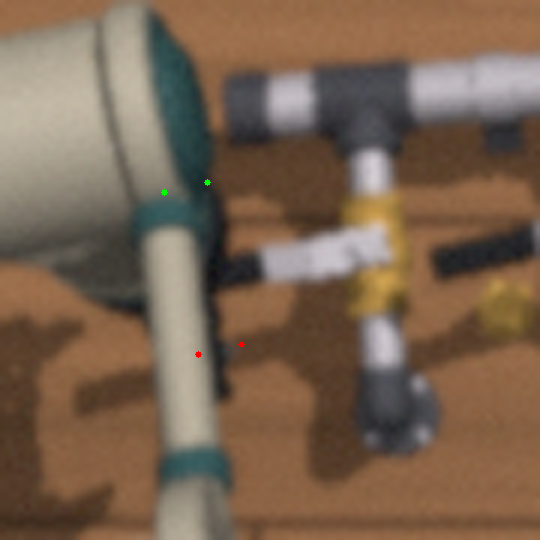

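```bash
python3 -m handwheel '{"dp":[[0,0,0.02],[0,0,0.04],[0,0,0.05],[0,0,0.05],[0,0,0.05]],"rot":[[0,0,0],[0,0,0],[0,0,0],[0,0,0],[0,0,0]],"claw":[85,85,80,70,60]}' 20
python3 - <<'E'
from look import *
upd([0,0,0.05],0)
st('A');look("s5",dz=13)
look("t5","top",(140,150,90,90),6,13)
a=cv2.imread("pics/s5.png");b=cv2.imread("pics/t5.png");cv2.imwrite("pics/st5.png",np.hstack([a[:,120:520],b[:,50:450]]))
E
```

```text
t: 3.7
position: [545.7, 190.5, 89.7]
tool_rot: [[-0.227, 0.974, -0.0], [0.974, 0.227, -0.0], [0.0, -0.0, -1.0]]
force: [0.5, 1.0, -0.0]
finger_gap: 59.9
t 3.7 pos [545.7 190.5  89.7] yaw 103.12 cmd [545.7 190.5  90. ] 103.12 gap 59.9
 f world [ 0.55  0.96 -0.05] tool x,y [0.81 0.75] mz [-0.01 -0.03  0.01]
 centre angle deg 9.4 r 79.9
```

View pics/st5.png

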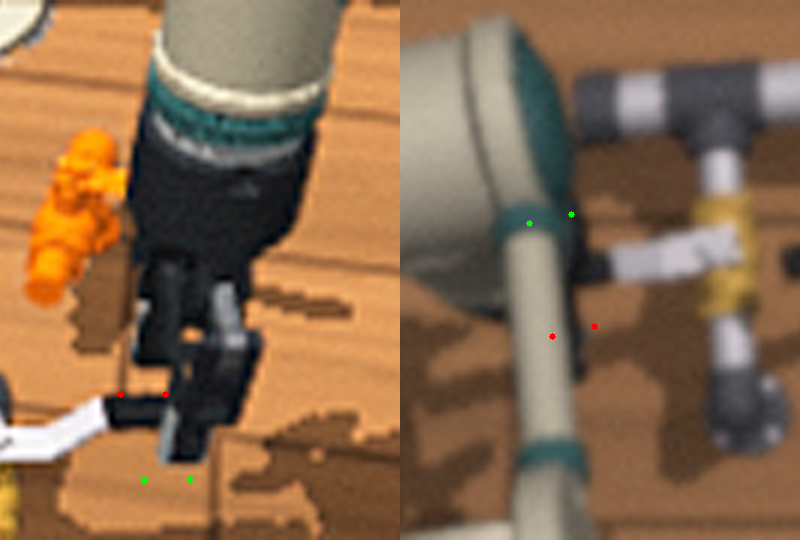

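```bash
python3 -m handwheel '{"dp":[[0,0,0.014],[0,0,0.014],[0,0,0.014],[0,0,0.014],[0,0,0.014]],"rot":[[0,0,0],[0,0,0],[0,0,0],[0,0,0],[0,0,0]],"claw":[50,40,32,32,32]}' 20
python3 - <<'E'
from look import *
upd([0,0,0.014],0)
st('A');look("s6",dz=4)
look("t6","top",(140,150,90,90),6,4)
a=cv2.imread("pics/s6.png");b=cv2.imread("pics/t6.png");cv2.imwrite("pics/st6.png",np.hstack([a[:,120:520],b[:,50:450]]))
E
```

```text
t: 4.3
position: [545.9, 190.5, 83.2]
tool_rot: [[-0.227, 0.974, 0.0], [0.974, 0.227, 0.0], [0.0, 0.0, -1.0]]
force: [1.3, 0.4, -0.1]
finger_gap: 32.0
t 4.3 pos [545.9 190.5  83.2] yaw 103.12 cmd [545.7 190.5  83. ] 103.12 gap 32.0
 f world [ 1.31  0.36 -0.12] tool x,y [0.05 1.35] mz [ 0.   -0.03  0.04]
 centre angle deg 9.24 r 79.9
```

View pics/st6.png

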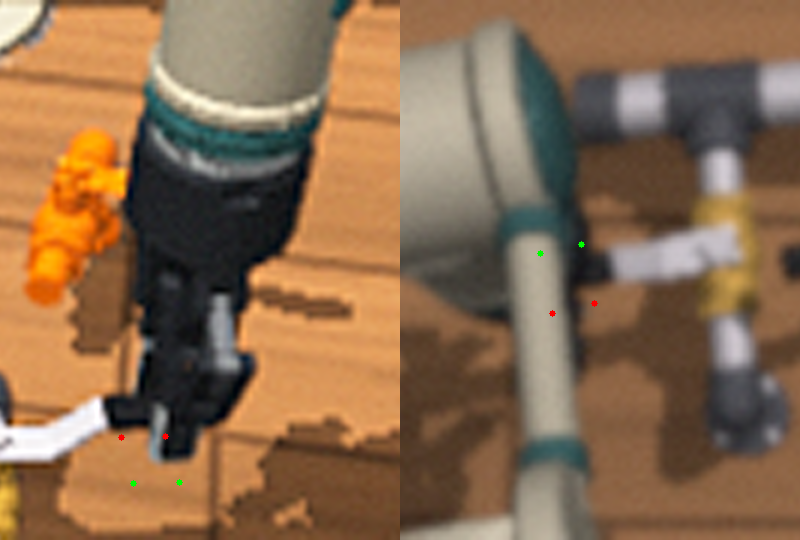

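```bash
python3 -c "
from c import *
rows([pose('A',a,83) for a in (13,17,21,24,26)])"
```

```text
[-0.0, -0.01, np.float64(0.0)] [0, 0, np.float64(-0.032)]
[-0.001, -0.021, np.float64(0.0)] [0, 0, np.float64(-0.067)]
[-0.003, -0.032, np.float64(0.0)] [0, 0, np.float64(-0.102)]
[-0.005, -0.04, np.float64(0.0)] [0, 0, np.float64(-0.128)]
[-0.006, -0.046, np.float64(0.0)] [0, 0, np.float64(-0.146)]
```

```bash
python3 -m handwheel '{"dp":[[0,-0.01,0],[-0.001,-0.021,0],[-0.003,-0.032,0],[-0.005,-0.040,0],[-0.006,-0.046,0],[-0.006,-0.046,0],[-0.006,-0.046,0]],"rot":[[0,0,-0.032],[0,0,-0.067],[0,0,-0.102],[0,0,-0.128],[0,0,-0.146],[0,0,-0.146],[0,0,-0.146]],"claw":[32,32,32,32,32,32,32]}' 20
python3 - <<'E'
from look import *
upd([-0.006,-0.046,0],-0.146)
st('A');look("s7",dz=4)
look("t7","top",(140,150,90,90),6,4)
a=cv2.imread("pics/s7.png");b=cv2.imread("pics/t7.png");cv2.imwrite("pics/st7.png",np.hstack([a[:,120:520],b[:,50:450]]))
E
```

```text
t: 5.1
position: [524.4, 182.5, 83.2]
tool_rot: [[-0.497, 0.868, 0.001], [0.868, 0.497, 0.0], [-0.0, 0.001, -1.0]]
force: [1.6, 0.7, -0.1]
finger_gap: 31.9
t 5.1 pos [524.4 182.5  83.2] yaw 119.8 cmd [524.  182.3  83. ] 119.85 gap 31.9
 f world [ 1.64  0.7  -0.14] tool x,y [-0.21  1.77] mz [ 0.08 -0.15  0.05]
 centre angle deg 25.73 r 80.2
```

View pics/st7.png

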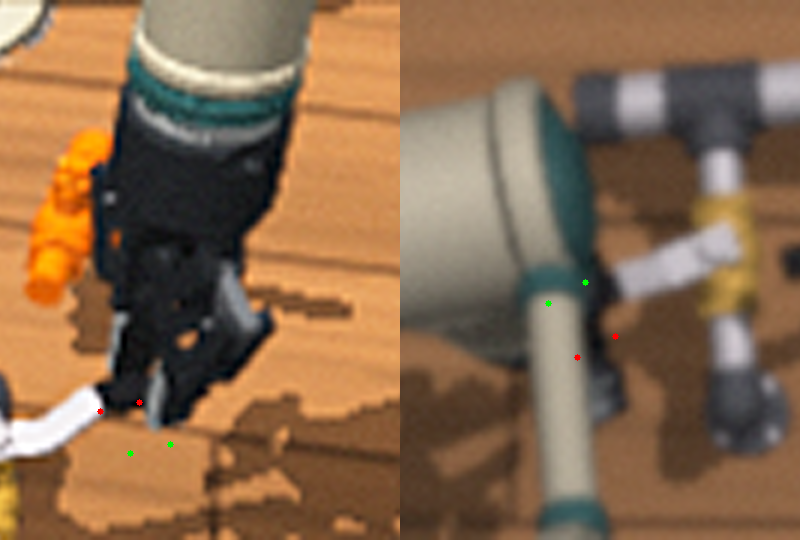

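```bash
python3 -m handwheel '{"dp":[[0,-0.007,0],[-0.001,-0.014,0],[-0.001,-0.021,0],[-0.002,-0.028,0],[-0.002,-0.028,0],[-0.002,-0.028,0]],"rot":[[0,0,-0.022],[0,0,-0.044],[0,0,-0.065],[0,0,-0.087],[0,0,-0.087],[0,0,-0.087]],"claw":[32,32,32,32,32,32]}' 20 >/dev/null
python3 -c "
from c import *
upd([-0.002,-0.028,0],-0.087);st('A')"
python3 -m handwheel '{"dp":[[0,-0.007,0],[-0.001,-0.014,0],[-0.001,-0.021,0],[-0.002,-0.028,0],[-0.002,-0.028,0],[-0.002,-0.028,0]],"rot":[[0,0,-0.022],[0,0,-0.044],[0,0,-0.065],[0,0,-0.087],[0,0,-0.087],[0,0,-0.087]],"claw":[32,32,32,32,32,32]}' 20 >/dev/null
python3 -c "
from c import *
upd([-0.002,-0.028,0],-0.087);st('A')"
```

```text
t 5.8 pos [512.5 174.6  83.1] yaw 129.76 cmd [512.4 174.5  83. ] 129.82 gap 31.9
 f world [ 0.25  1.11 -0.66] tool x,y [0.69 0.9 ] mz [ 0.06 -0.11  0.08]
 centre angle deg 35.92 r 80.5
t 6.4 pos [502.3 164.9  83. ] yaw 139.71 cmd [502.3 164.8  83. ] 139.79 gap 32.2
 f world [0.42 0.9  0.08] tool x,y [0.26 0.96] mz [ 0.16 -0.11  0.02]
 centre angle deg 45.93 r 80.7
```

```bash
python3 -m handwheel '{"dp":[[0,-0.007,0],[-0.001,-0.014,0],[-0.001,-0.021,0],[-0.002,-0.028,0],[-0.002,-0.028,0],[-0.002,-0.028,0]],"rot":[[0,0,-0.022],[0,0,-0.044],[0,0,-0.065],[0,0,-0.087],[0,0,-0.087],[0,0,-0.087]],"claw":[32,32,32,32,32,32]}' 20 >/dev/null
python3 -c "
from c import *
upd([-0.002,-0.028,0],-0.087);st('A')"
```

```text
t 7.0 pos [495.4 154.9  83.2] yaw 149.64 cmd [494.  153.4  83. ] 149.76 gap 31.8
 f world [ 2.03  4.96 -0.79] tool x,y [0.76 5.3 ] mz [ 0.71 -0.43 -0.06]
 centre angle deg 54.57 r 80.4
```

```bash
python3 -m handwheel '{"dp":[[0,-0.007,0],[-0.001,-0.014,0],[-0.001,-0.014,0],[-0.001,-0.014,0],[-0.001,-0.014,0]],"rot":[[0,0,-0.022],[0,0,-0.044],[0,0,-0.044],[0,0,-0.044],[0,0,-0.044]],"claw":[32,32,32,32,32]}' 20 >/dev/null
python3 -c "
from c import *
upd([-0.001,-0.014,0],-0.044);st('A')"
```

```text
t 7.5 pos [492.7 149.7  83.3] yaw 154.66 cmd [490.9 147.1  83. ] 154.8 gap 32.1
 f world [ 2.29  7.69 -2.53] tool x,y [1.22 7.91] mz [ 1.14 -0.52 -0.06]
 centre angle deg 58.72 r 80.2
```

```bash
python3 -m handwheel '{"dp":[[0,-0.007,0],[-0.001,-0.014,0],[-0.001,-0.014,0],[-0.001,-0.014,0],[-0.001,-0.014,0]],"rot":[[0,0,-0.022],[0,0,-0.044],[0,0,-0.044],[0,0,-0.044],[0,0,-0.044]],"claw":[32,32,32,32,32]}' 20 >/dev/null
python3 - <<'E'
from look import *
upd([-0.001,-0.014,0],-0.044)
st('A');look("s8",dz=4)
look("t8","top",(140,150,90,90),6,4)
a=cv2.imread("pics/s8.png");b=cv2.imread("pics/t8.png");cv2.imwrite("pics/st8.png",np.hstack([a[:,0:400],b[:,50:450]]))
E
```

```text
t 8.0 pos [490.4 144.4  83.4] yaw 159.65 cmd [488.4 140.6  83. ] 159.84 gap 32.2
 f world [ 3.14 10.4  -2.47] tool x,y [ 0.67 10.83] mz [ 1.71 -0.54 -0.12]
 centre angle deg 62.85 r 80.0
```

View pics/st8.png

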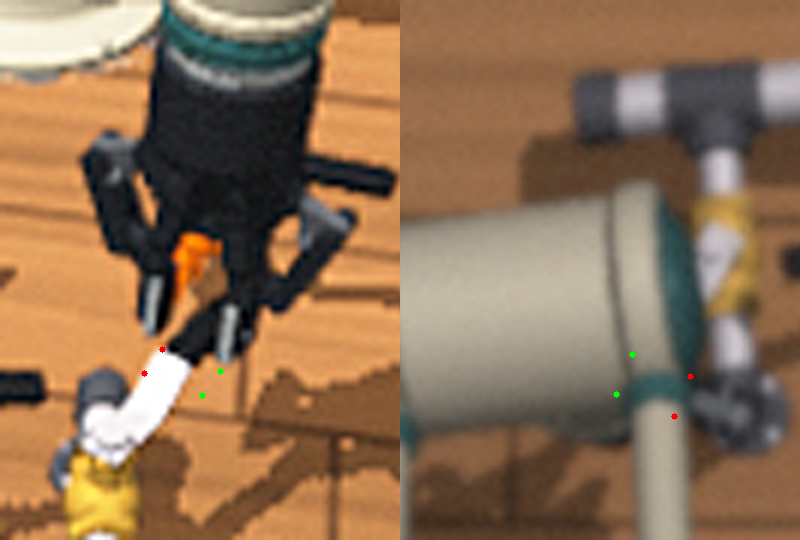

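```bash
python3 -m handwheel '{"dp":[[-0.001,0.014,0],[-0.002,0.028,0],[-0.005,0.041,0],[-0.010,0.055,0],[-0.015,0.068,0],[-0.021,0.080,0],[-0.029,0.092,0],[-0.037,0.103,0],[-0.047,0.113,0],[-0.057,0.123,0],[-0.057,0.123,0],[-0.057,0.123,0]],"rot":[[0,0,0.044],[0,0,0.087],[0,0,0.131],[0,0,0.175],[0,0,0.218],[0,0,0.262],[0,0,0.305],[0,0,0.349],[0,0,0.393],[0,0,0.436],[0,0,0.436],[0,0,0.436]],"claw":[32,32,32,32,32,32,32,32,32,32,32,32]}' 20 >/dev/null
python3 - <<'E'
from look import *
upd([-0.057,0.123,0],0.436)
st('A')
look("t9","top",(140,150,90,90),6,4)
E
```

```text
t 9.3 pos [535.9 188.4  82.7] yaw 109.96 cmd [536.3 188.5  83. ] 109.88 gap 32.0
 f world [-0.37 -0.08  0.24] tool x,y [ 0.05 -0.37] mz [-0.04  0.02  0.02]
 centre angle deg 16.51 r 80.7
```

View pics/t9.png

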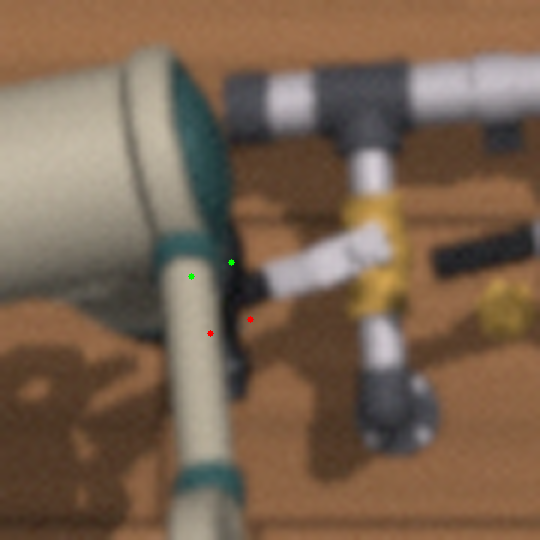

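```bash
python3 -m handwheel '{"dp":[[0,0.007,0],[-0.001,0.014,0],[-0.001,0.021,0],[-0.002,0.028,0],[-0.002,0.028,0],[-0.002,0.028,0]],"rot":[[0,0,0.022],[0,0,0.044],[0,0,0.065],[0,0,0.087],[0,0,0.087],[0,0,0.087]],"claw":[32,32,32,32,32,32]}' 20 >/dev/null
python3 -c "
from c import *
upd([-0.002,0.028,0],0.087);st('A')"
python3 -m handwheel '{"dp":[[0,0.005,0],[0,0.011,0],[0,0.011,0],[0,0.011,0]],"rot":[[0,0,0.017],[0,0,0.035],[0,0,0.035],[0,0,0.035]],"claw":[32,32,32,32]}' 20 >/dev/null
python3 -c "
from c import *
upd([0,0.011,0],0.035);st('A')"
```

```text
t 9.95 pos [549.1 192.   82.8] yaw 100.0 cmd [549.8 192.3  83. ] 99.91 gap 32.1
 f world [-1.58 -1.37 -0.19] tool x,y [-1.07 -1.79] mz [-0.16  0.13  0.  ]
 centre angle deg 6.75 r 80.7
t 10.35 pos [554.9 193.1  82.9] yaw 95.97 cmd [555.2 193.3  83. ] 95.9 gap 32.0
 f world [-1.4  -1.24 -0.46] tool x,y [-1.09 -1.52] mz [-0.09  0.13  0.02]
 centre angle deg 2.61 r 80.9
```

```bash
for i in 1; do python3 -m handwheel '{"dp":[[0,0.004,0],[0,0.008,0],[0,0.008,0],[0,0.008,0]],"rot":[[0,0,0.013],[0,0,0.026],[0,0,0.026],[0,0,0.026]],"claw":[32,32,32,32]}' 20 >/dev/null
python3 -c "
from c import *
upd([0,0.008,0],0.026);st('A')"; done
python3 -m handwheel '{"dp":[[0,0.004,0],[0,0.008,0],[0,0.008,0],[0,0.008,0]],"rot":[[0,0,0.013],[0,0,0.026],[0,0,0.026],[0,0,0.026]],"claw":[32,32,32,32]}' 20 >/dev/null
python3 -c "
from c import *
upd([0,0.008,0],0.026);st('A')"
```

```text
t 10.75 pos [559.4 193.8  83. ] yaw 92.93 cmd [559.2 193.7  83. ] 92.92 gap 32.2
 f world [-1.32 -0.73 -0.63] tool x,y [-0.67 -1.35] mz [-0.18  0.15  0.02]
 centre angle deg -0.63 r 81.2
t 11.15 pos [563.4 193.9  83. ] yaw 89.94 cmd [563.2 193.9  83. ] 89.94 gap 32.0
 f world [-1.29 -0.72  0.12] tool x,y [-0.72 -1.29] mz [-0.19  0.18  0.11]
 centre angle deg -3.44 r 81.2
```

```bash
python3 -m handwheel '{"dp":[[0,0.003,0],[0,0.006,0],[0,0.006,0],[0,0.006,0]],"rot":[[0,0,0.009],[0,0,0.018],[0,0,0.018],[0,0,0.018]],"claw":[32,32,32,32]}' 20 >/dev/null
python3 -c "
from c import *
upd([0,0.006,0],0.018);st('A')"
python3 -m handwheel '{"dp":[[0,0.003,0],[0,0.006,0],[0,0.006,0],[0,0.006,0]],"rot":[[0,0,0.009],[0,0,0.018],[0,0,0.018],[0,0,0.018]],"claw":[32,32,32,32]}' 20 >/dev/null
python3 -c "
from c import *
upd([0,0.006,0],0.018);st('A')"
```

```text
t 11.55 pos [564.4 193.7  82.8] yaw 87.84 cmd [566.2 193.9  83. ] 87.88 gap 32.0
 f world [-5.26 -1.61  0.64] tool x,y [-1.81 -5.2 ] mz [-0.28  0.86  0.08]
 centre angle deg -4.17 r 81.0
t 11.95 pos [565.3 193.4  82.6] yaw 85.79 cmd [569.2 193.8  83. ] 85.82 gap 31.9
 f world [-8.95 -1.32  3.85] tool x,y [-1.97 -8.86] mz [-0.31  1.42  0.13]
 centre angle deg -4.79 r 80.7
```

```bash
python3 -c "
from c import *
rows([pose('A',0,83),pose('A',0,160),pose('B',6.9,160),pose('B',6.9,83)])"
```

```text
[-0.004, -0.021, np.float64(0.0)] [0, 0, np.float64(-0.07)]
[-0.004, -0.021, np.float64(-0.154)] [0, 0, np.float64(-0.07)]
[-0.285, -0.001, np.float64(-0.154)] [0, 0, np.float64(-0.13)]
[-0.285, -0.001, np.float64(0.0)] [0, 0, np.float64(-0.13)]
```

```bash
python3 -m handwheel '{"dp":[[-0.004,-0.012,0],[-0.004,-0.021,0],[-0.004,-0.021,-0.05],[-0.004,-0.021,-0.154],[-0.1,-0.01,-0.154],[-0.2,-0.005,-0.154],[-0.285,-0.001,-0.154],[-0.285,-0.001,-0.154],[-0.285,-0.001,-0.154],[-0.285,-0.001,-0.154]],"rot":[[0,0,-0.03],[0,0,-0.07],[0,0,-0.07],[0,0,-0.07],[0,0,-0.09],[0,0,-0.11],[0,0,-0.13],[0,0,-0.13],[0,0,-0.13],[0,0,-0.13]],"claw":[40,40,50,50,50,50,50,50,50,50]}' 20 >/dev/null
python3 - <<'E'
from look import *
upd([-0.285,-0.001,-0.154],-0.13)
st('B');look("s10",box=(230,130,110,90),f=3.6,dz=5)
look("t10","top",(160,150,110,90),3.6,5)
a=cv2.imread("pics/s10.png");b=cv2.imread("pics/t10.png");cv2.imwrite("pics/st10.png",np.hstack([a,b]))
E
```

```text
t 12.95 pos [559.1  52.7 160.3] yaw 100.7 cmd [558.3  51.7 160. ] 100.71 gap 50.2
 f world [-0.03  0.77  0.11] tool x,y [0.77 0.12] mz [-0.01 -0.06  0.02]
 centre angle deg 6.15 r 80.9
```

View pics/st10.png

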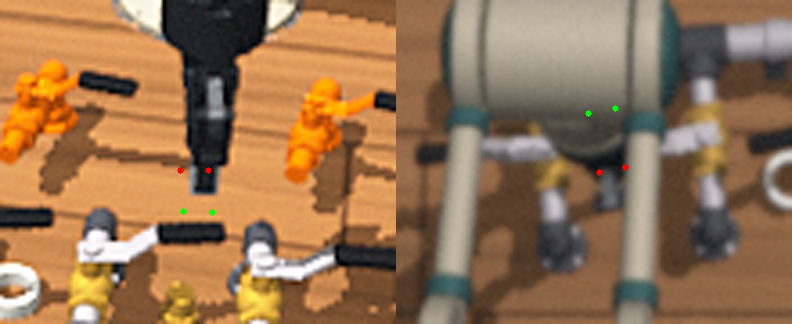

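```bash
python3 -m handwheel '{"dp":[[0,0,0.04],[0,0,0.08],[0,0,0.12],[0,0,0.154],[0,0,0.154],[0,0,0.154],[0,0,0.154]],"rot":[[0,0,0],[0,0,0],[0,0,0],[0,0,0],[0,0,0],[0,0,0],[0,0,0]],"claw":[50,50,50,50,42,32,32]}' 20 >/dev/null
python3 - <<'E'
from look import *
upd([0,0,0.154],0)
st('B');look("s11",box=(230,130,110,90),f=3.6,dz=4)
look("t11","top",(160,150,110,90),3.6,5)
a=cv2.imread("pics/s11.png");b=cv2.imread("pics/t11.png");cv2.imwrite("pics/st11.png",np.hstack([a,b]))
E
```

```text
t 13.75 pos [559.4  52.3  84.1] yaw 100.76 cmd [558.3  51.7  83. ] 100.71 gap 31.6
 f world [-0.16 -0.47  0.  ] tool x,y [-0.43 -0.25] mz [ 0.01  0.   -0.01]
 centre angle deg 6.02 r 80.4
```

View pics/st11.png

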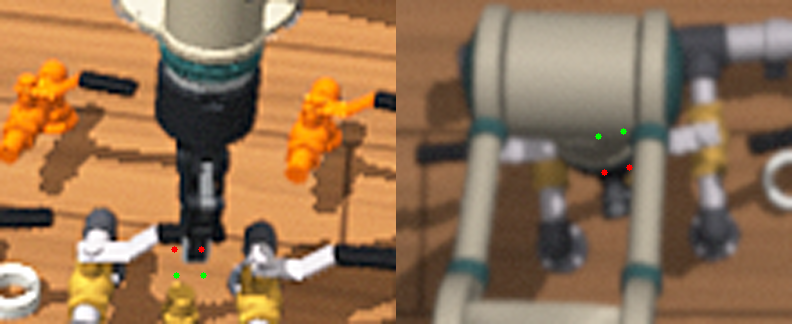

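```bash
python3 -m handwheel '{"dp":[[0,-0.007,0],[-0.001,-0.014,0],[-0.001,-0.021,0],[-0.002,-0.028,0],[-0.005,-0.041,0],[-0.010,-0.055,0],[-0.010,-0.055,0],[-0.010,-0.055,0]],"rot":[[0,0,-0.022],[0,0,-0.044],[0,0,-0.065],[0,0,-0.087],[0,0,-0.131],[0,0,-0.175],[0,0,-0.175],[0,0,-0.175]],"claw":[32,32,32,32,32,32,32,32]}' 20 >/dev/null
python3 -c "
from c import *
upd([-0.010,-0.055,0],-0.175);st('B')"
python3 -m handwheel '{"dp":[[0,-0.007,0],[-0.001,-0.014,0],[-0.001,-0.021,0],[-0.002,-0.028,0],[-0.002,-0.028,0],[-0.002,-0.028,0]],"rot":[[0,0,-0.022],[0,0,-0.044],[0,0,-0.065],[0,0,-0.087],[0,0,-0.087],[0,0,-0.087]],"claw":[32,32,32,32,32,32]}' 20 >/dev/null
python3 -c "
from c import *
upd([-0.002,-0.028,0],-0.087);st('B')"
python3 -m handwheel '{"dp":[[0,-0.007,0],[-0.001,-0.014,0],[-0.001,-0.021,0],[-0.002,-0.028,0],[-0.002,-0.028,0],[-0.002,-0.028,0]],"rot":[[0,0,-0.022],[0,0,-0.044],[0,0,-0.065],[0,0,-0.087],[0,0,-0.087],[0,0,-0.087]],"claw":[32,32,32,32,32,32]}' 20 >/dev/null
python3 -c "
from c import *
upd([-0.002,-0.028,0],-0.087);st('B')"
```

```text
t 14.65 pos [532.8  41.6  83.8] yaw 120.65 cmd [532.2  41.7  83. ] 120.77 gap 32.2
 f world [ 0.05 -0.03 -0.52] tool x,y [-0.05  0.03] mz [-0.02 -0.12 -0.1 ]
 centre angle deg 26.61 r 79.6
t 15.25 pos [521.9  33.7  83.6] yaw 130.63 cmd [520.7  33.6  83. ] 130.74 gap 32.0
 f world [2.   0.09 1.89] tool x,y [-1.24  1.58] mz [ 0.06 -0.35 -0.04]
 centre angle deg 36.35 r 79.4
t 15.85 pos [511.2  23.8  83.2] yaw 140.61 cmd [510.8  23.7  83. ] 140.71 gap 32.1
 f world [1.76 0.4  1.22] tool x,y [-1.1   1.42] mz [ 0.12 -0.32 -0.02]
 centre angle deg 46.79 r 80.1
```

```bash
python3 -m handwheel '{"dp":[[0,-0.007,0],[-0.001,-0.014,0],[-0.001,-0.021,0],[-0.002,-0.028,0],[-0.002,-0.028,0],[-0.002,-0.028,0]],"rot":[[0,0,-0.022],[0,0,-0.044],[0,0,-0.065],[0,0,-0.087],[0,0,-0.087],[0,0,-0.087]],"claw":[32,32,32,32,32,32]}' 20 >/dev/null
python3 -c "
from c import *
upd([-0.002,-0.028,0],-0.087);st('B')"
```

```text
t 16.45 pos [502.6  12.5  82.9] yaw 150.58 cmd [502.7  12.3  83. ] 150.68 gap 32.3
 f world [ 1.42 -0.46  0.25] tool x,y [-1.46  0.3 ] mz [ 0.12 -0.3  -0.04]
 centre angle deg 56.96 r 80.8
```

```bash
python3 -m handwheel '{"dp":[[0,-0.007,0],[-0.001,-0.014,0],[-0.001,-0.014,0],[-0.001,-0.014,0]],"rot":[[0,0,-0.022],[0,0,-0.044],[0,0,-0.044],[0,0,-0.044]],"claw":[32,32,32,32]}' 20 >/dev/null
python3 - <<'E'
from look import *
upd([-0.001,-0.014,0],-0.044)
st('B');look("s12",box=(230,130,110,90),f=3.6,dz=4)
look("t12","top",(160,150,110,90),3.6,5)
a=cv2.imread("pics/s12.png");b=cv2.imread("pics/t12.png");cv2.imwrite("pics/st12.png",np.hstack([a,b]))
E
```

```text
t 16.85 pos [499.4   6.2  82.9] yaw 155.64 cmd [499.7   5.9  83. ] 155.72 gap 32.0
 f world [1.43 0.6  1.09] tool x,y [-1.05  1.14] mz [ 0.13 -0.22 -0.04]
 centre angle deg 62.0 r 80.9
```

View pics/st12.png

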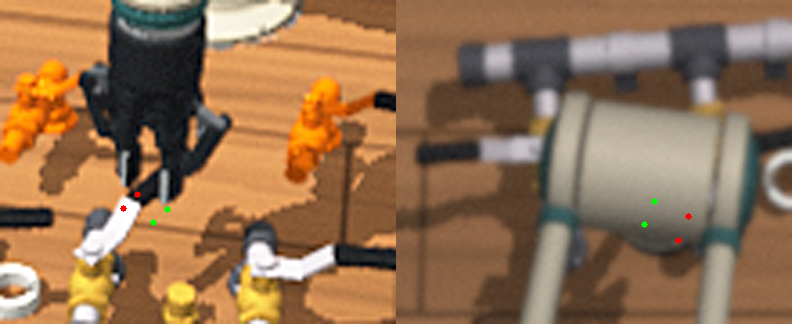

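```bash
python3 -m handwheel '{"dp":[[0,-0.007,0],[-0.001,-0.014,0],[-0.001,-0.021,0],[-0.002,-0.028,0],[-0.002,-0.028,0],[-0.002,-0.028,0]],"rot":[[0,0,-0.022],[0,0,-0.044],[0,0,-0.065],[0,0,-0.087],[0,0,-0.087],[0,0,-0.087]],"claw":[32,32,32,32,32,32]}' 20 >/dev/null
python3 -c "
from c import *
upd([-0.002,-0.028,0],-0.087);st('B')"
```

```text
t 17.55 pos [494.6  -7.1  82.9] yaw 165.62 cmd [494.8  -7.2  83. ] 165.69 gap 32.0
 f world [1.54 0.56 0.38] tool x,y [-1.35  0.93] mz [ 0.18 -0.14  0.  ]
 centre angle deg 71.99 r 80.9
```

```bash
python3 -m handwheel '{"dp":[[0,-0.007,0],[-0.001,-0.014,0],[-0.001,-0.021,0],[-0.002,-0.028,0],[-0.002,-0.028,0],[-0.002,-0.028,0]],"rot":[[0,0,-0.022],[0,0,-0.044],[0,0,-0.065],[0,0,-0.087],[0,0,-0.087],[0,0,-0.087]],"claw":[32,32,32,32,32,32]}' 20 >/dev/null
python3 -c "
from c import *
upd([-0.002,-0.028,0],-0.087);st('B')"
```

```text
t 18.15 pos [492.2 -20.9  82.9] yaw 175.58 cmd [492.3 -21.1  83. ] 175.66 gap 32.0
 f world [0.99 1.36 0.63] tool x,y [-0.88  1.44] mz [ 0.18 -0.18 -0.02]
 centre angle deg 81.92 r 81.1
```

```bash
python3 -m handwheel '{"dp":[[0,-0.007,0],[-0.001,-0.014,0],[-0.001,-0.014,0],[-0.001,-0.014,0]],"rot":[[0,0,-0.022],[0,0,-0.044],[0,0,-0.044],[0,0,-0.044]],"claw":[32,32,32,32]}' 20 >/dev/null
python3 -c "
from c import *
upd([-0.001,-0.014,0],-0.044);st('B')"
```

```text
t 18.55 pos [491.9 -27.9  82.9] yaw -179.38 cmd [492.3 -28.1  83. ] 180.7 gap 32.2
 f world [-0.18  1.    1.55] tool x,y [0.17 1.  ] mz [ 0.2  -0.11 -0.01]
 centre angle deg -273.19 r 81.2
```

```bash
python3 -m handwheel '{"dp":[[0,-0.007,0],[-0.001,-0.014,0],[-0.001,-0.014,0],[-0.001,-0.014,0]],"rot":[[0,0,-0.022],[0,0,-0.044],[0,0,-0.044],[0,0,-0.044]],"claw":[32,32,32,32]}' 20 >/dev/null
python3 -c "
from c import *
upd([-0.001,-0.014,0],-0.044);st('B')"
```

```text
t 18.95 pos [492.2 -34.9  82.9] yaw -174.34 cmd [492.9 -35.1  83. ] 185.74 gap 32.1
 f world [-0.47  0.46  0.87] tool x,y [0.43 0.5 ] mz [ 0.28  0.12 -0.06]
 centre angle deg -268.22 r 81.2
```

```bash
python3 -m handwheel '{"dp":[[0,-0.004,0],[0,-0.008,0],[0,-0.008,0],[0,-0.008,0]],"rot":[[0,0,-0.013],[0,0,-0.026],[0,0,-0.026],[0,0,-0.026]],"claw":[32,32,32,32]}' 20 >/dev/null
python3 -c "
from c import *
upd([0,-0.008,0],-0.026);st('B')"
```

```text
t 19.35 pos [492.8 -39.1  82.9] yaw -171.29 cmd [493.3 -39.   83. ] 188.72 gap 32.0
 f world [-0.91  2.21  0.76] tool x,y [0.57 2.33] mz [ 0.33  0.21 -0.06]
 centre angle deg -265.26 r 81.2
```

```bash
python3 -m handwheel '{"dp":[[0,-0.003,0],[0,-0.006,0],[0,-0.006,0],[0,-0.006,0]],"rot":[[0,0,-0.009],[0,0,-0.018],[0,0,-0.018],[0,0,-0.018]],"claw":[32,32,32,32]}' 20 >/dev/null
python3 -c "
from c import *
upd([0,-0.006,0],-0.018);st('B')"
```

```text
t 19.75 pos [493.4 -42.1  82.8] yaw -169.22 cmd [493.7 -42.   83. ] 190.78 gap 32.0
 f world [-2.1   2.05  0.43] tool x,y [1.68 2.41] mz [ 0.36  0.31 -0.02]
 centre angle deg -263.05 r 81.1
```

```bash
python3 -m handwheel '{"dp":[[0,-0.003,0],[0,-0.006,0],[0,-0.006,0],[0,-0.006,0]],"rot":[[0,0,-0.009],[0,0,-0.018],[0,0,-0.018],[0,0,-0.018]],"claw":[32,32,32,32]}' 20 >/dev/null
python3 - <<'E'
from look import *
upd([0,-0.006,0],-0.018)
st('B');look("s13",box=(230,130,110,90),f=3.6,dz=4)
look("t13","top",(160,150,110,90),3.6,5)
a=cv2.imread("pics/s13.png");b=cv2.imread("pics/t13.png");cv2.imwrite("pics/st13.png",np.hstack([a,b]))
E
```

```text
t 20.15 pos [493.9 -43.6  82.8] yaw -167.17 cmd [494.3 -45.   83. ] 192.85 gap 31.9
 f world [-2.93  6.42  1.34] tool x,y [1.43 6.92] mz [ 1.02  0.37 -0.05]
 centre angle deg -261.94 r 81.0
```

View pics/st13.png

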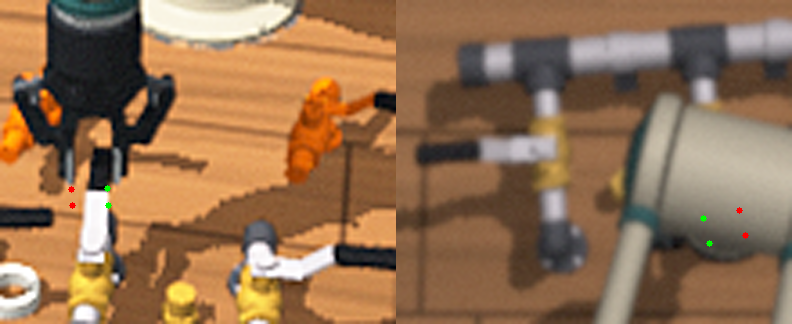

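```bash
python3 -m handwheel '{"dp":[[0,-0.003,0],[0,-0.006,0],[0,-0.006,0],[0,-0.006,0]],"rot":[[0,0,-0.009],[0,0,-0.018],[0,0,-0.018],[0,0,-0.018]],"claw":[32,32,32,32]}' 20 >/dev/null
python3 -c "
from c import *
upd([0,-0.006,0],-0.018);st('B')
rows([pose('B',93,83),pose('B',93,160),pose('C',6.3,160)])"
```

```text
t 20.65 pos [494.3 -44.8  82.7] yaw -165.18 cmd [495.  -47.9  83. ] 194.91 gap 32.4
 f world [-1.77 10.88  1.11] tool x,y [-1.07 10.97] mz [ 1.75  0.33 -0.14]
 centre angle deg -261.07 r 80.8
[-0.003, 0.023, np.float64(0.0)] [0, 0, np.float64(0.071)]
[-0.003, 0.023, np.float64(-0.154)] [0, 0, np.float64(0.071)]
[-0.121, -0.115, np.float64(-0.154)] [0, 0, np.float64(0.827)]
```

```bash
python3 -m handwheel '{"dp":[[-0.001,0.012,0],[-0.003,0.023,0],[-0.003,0.023,0],[-0.003,0.023,-0.08],[-0.003,0.023,-0.154],[-0.003,0.023,-0.154]],"rot":[[0,0,0.035],[0,0,0.071],[0,0,0.071],[0,0,0.071],[0,0,0.071],[0,0,0.071]],"claw":[32,40,40,50,50,50]}' 20 >/dev/null
python3 -c "
from c import *
upd([-0.003,0.023,-0.154],0.071);st('B')
rows([pose('C',6.3,160)])"
```

```text
t 21.25 pos [498.3 -38.3 165.1] yaw -173.1 cmd [493.5 -36.4 160. ] 186.77 gap 50.0
 f world [ 0.73  0.57 -0.33] tool x,y [-0.79  0.48] mz [ 0.01 -0.01  0.01]
 centre angle deg -265.23 r 75.7
[-0.137, -0.12, np.float64(0.0)] [0, 0, np.float64(0.756)]
```

```bash
python3 -m handwheel '{"dp":[[-0.02,-0.02,0],[-0.04,-0.03,0],[-0.06,-0.05,0],[-0.08,-0.07,0],[-0.1,-0.09,0],[-0.12,-0.1,0],[-0.137,-0.12,0],[-0.137,-0.12,0],[-0.137,-0.12,0],[-0.137,-0.12,0],[-0.137,-0.12,0],[-0.137,-0.12,0]],"rot":[[0,0,0.07],[0,0,0.14],[0,0,0.21],[0,0,0.28],[0,0,0.35],[0,0,0.42],[0,0,0.49],[0,0,0.56],[0,0,0.63],[0,0,0.70],[0,0,0.756],[0,0,0.756]],"claw":[50,50,50,50,50,50,50,50,50,50,50,50]}' 20 >/dev/null
python3 - <<'E'
from look import *
upd([-0.137,-0.12,0],0.756)
st('C');look("s14",box=(180,130,160,110),f=3.6,dz=5)
look("t14","top",(160,140,160,110),3.6,5)
a=cv2.imread("pics/s14.png");b=cv2.imread("pics/t14.png");cv2.imwrite("pics/st14.png",np.vstack([a,b])[:600])
E
```

```text
t 22.45 pos [568.8 -88.8 159.4] yaw 100.23 cmd [568.6 -87.9 160. ] 100.14 gap 49.9
 f world [-0.61  1.04 -0.51] tool x,y [ 1.13 -0.42] mz [ 0.02 -0.03  0.01]
 centre angle deg 6.09 r 79.1
```

View pics/st14.png

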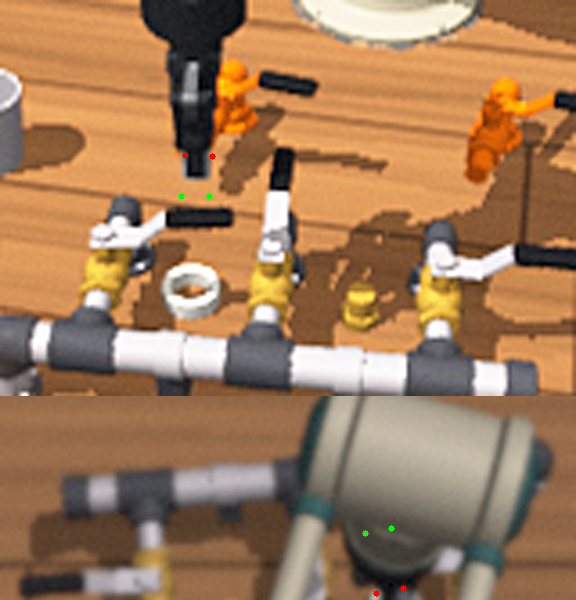

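```bash
python3 -m handwheel '{"dp":[[0,0,0.04],[0,0,0.08],[0,0,0.12],[0,0,0.154],[0,0,0.154],[0,0,0.154],[0,0,0.154]],"rot":[[0,0,0],[0,0,0],[0,0,0],[0,0,0],[0,0,0],[0,0,0],[0,0,0]],"claw":[50,50,50,50,42,32,32]}' 20 >/dev/null
python3 - <<'E'
from look import *
upd([0,0,0.154],0)
st('C');look("s15",box=(180,130,160,110),f=4,dz=4)
E
```

```text
t 23.25 pos [569.5 -88.2  84.1] yaw 100.19 cmd [568.6 -87.9  83. ] 100.14 gap 31.9
 f world [0.64 0.29 0.11] tool x,y [0.17 0.69] mz [-0.   -0.03  0.01]
 centre angle deg 5.5 r 79.5
```

View pics/s15.png

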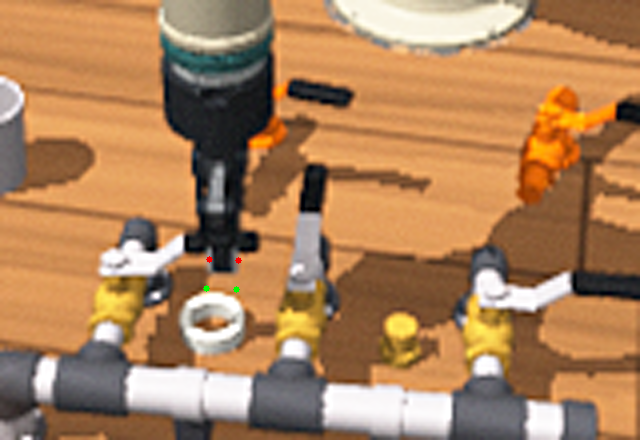

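```bash
python3 -m handwheel '{"dp":[[0,-0.007,0],[-0.001,-0.014,0],[-0.001,-0.021,0],[-0.002,-0.028,0],[-0.005,-0.041,0],[-0.010,-0.055,0],[-0.010,-0.055,0],[-0.010,-0.055,0]],"rot":[[0,0,-0.022],[0,0,-0.044],[0,0,-0.065],[0,0,-0.087],[0,0,-0.131],[0,0,-0.175],[0,0,-0.175],[0,0,-0.175]],"claw":[32,32,32,32,32,32,32,32]}' 20 >/dev/null
python3 -c "
from c import *
upd([-0.010,-0.055,0],-0.175);st('C')"
python3 -m handwheel '{"dp":[[0,-0.007,0],[-0.001,-0.014,0],[-0.001,-0.021,0],[-0.002,-0.028,0],[-0.002,-0.028,0],[-0.002,-0.028,0]],"rot":[[0,0,-0.022],[0,0,-0.044],[0,0,-0.065],[0,0,-0.087],[0,0,-0.087],[0,0,-0.087]],"claw":[32,32,32,32,32,32]}' 20 >/dev/null
python3 -c "
from c import *
upd([-0.002,-0.028,0],-0.087);st('C')"
python3 -m handwheel '{"dp":[[0,-0.007,0],[-0.001,-0.014,0],[-0.001,-0.021,0],[-0.002,-0.028,0],[-0.002,-0.028,0],[-0.002,-0.028,0]],"rot":[[0,0,-0.022],[0,0,-0.044],[0,0,-0.065],[0,0,-0.087],[0,0,-0.087],[0,0,-0.087]],"claw":[32,32,32,32,32,32]}' 20 >/dev/null
python3 -c "
from c import *
upd([-0.002,-0.028,0],-0.087);st('C')"
```

```text
t 24.1 pos [542.8 -97.8  83.7] yaw 120.09 cmd [542.4 -97.6  83. ] 120.19 gap 32.4
 f world [ 0.67 -0.18  0.89] tool x,y [-0.5   0.49] mz [0.02 0.01 0.05]
 centre angle deg 26.07 r 79.5
t 24.7 pos [ 531.4 -105.5   83.3] yaw 130.07 cmd [ 530.8 -105.6   83. ] 130.16 gap 31.9
 f world [0.58 0.08 1.16] tool x,y [-0.31  0.49] mz [ 0.04 -0.17 -0.01]
 centre angle deg 36.0 r 79.7
t 25.3 pos [ 520.7 -115.1   83. ] yaw 140.05 cmd [ 520.7 -115.3   83. ] 140.13 gap 32.2
 f world [1.55 0.76 0.87] tool x,y [-0.7   1.58] mz [ 0.05 -0.03 -0.01]
 centre angle deg 46.32 r 80.4
```

```bash
python3 -m handwheel '{"dp":[[0,-0.007,0],[-0.001,-0.014,0],[-0.001,-0.021,0],[-0.002,-0.028,0],[-0.002,-0.028,0],[-0.002,-0.028,0]],"rot":[[0,0,-0.022],[0,0,-0.044],[0,0,-0.065],[0,0,-0.087],[0,0,-0.087],[0,0,-0.087]],"claw":[32,32,32,32,32,32]}' 20 >/dev/null
python3 -c "
from c import *
upd([-0.002,-0.028,0],-0.087);st('C')"
```

```text
t 25.9 pos [ 512.3 -126.5   82.9] yaw 150.02 cmd [ 512.5 -126.7   83. ] 150.1 gap 32.0
 f world [0.72 0.03 0.48] tool x,y [-0.6   0.39] mz [-0.02 -0.07 -0.01]
 centre angle deg 56.38 r 80.8
```

```bash
python3 -m handwheel '{"dp":[[0,-0.007,0],[-0.001,-0.014,0],[-0.001,-0.014,0],[-0.001,-0.014,0]],"rot":[[0,0,-0.022],[0,0,-0.044],[0,0,-0.044],[0,0,-0.044]],"claw":[32,32,32,32]}' 20 >/dev/null
python3 - <<'E'
from look import *
upd([-0.001,-0.014,0],-0.044)
st('C');look("s16",box=(180,130,160,110),f=4,dz=4)
E
```

```text
t 26.3 pos [ 509.2 -132.8   82.9] yaw 155.07 cmd [ 509.5 -133.1   83. ] 155.15 gap 31.8
 f world [-0.33  0.68 -0.42] tool x,y [0.59 0.47] mz [ 0.1  -0.04 -0.03]
 centre angle deg 61.36 r 80.7
```

View pics/s16.png

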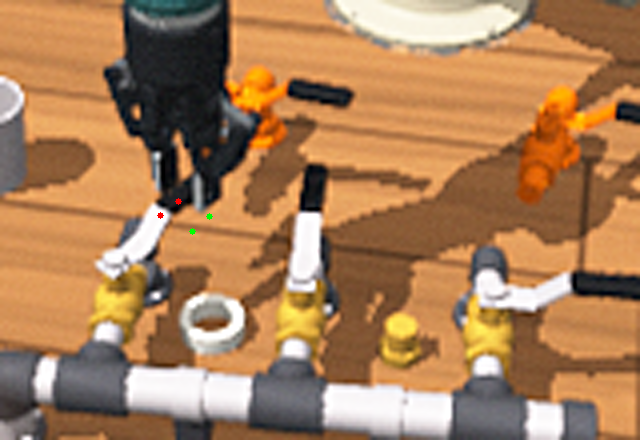

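```bash
python3 -m handwheel '{"dp":[[0,-0.007,0],[-0.001,-0.014,0],[-0.001,-0.021,0],[-0.002,-0.028,0],[-0.002,-0.028,0],[-0.002,-0.028,0]],"rot":[[0,0,-0.022],[0,0,-0.044],[0,0,-0.065],[0,0,-0.087],[0,0,-0.087],[0,0,-0.087]],"claw":[32,32,32,32,32,32]}' 20 >/dev/null
python3 -c "
from c import *
upd([-0.002,-0.028,0],-0.087);st('C')"
```

```text
t 26.95 pos [ 504.4 -146.1   83. ] yaw 165.04 cmd [ 504.5 -146.2   83. ] 165.11 gap 31.7
 f world [-0.77 -0.72  0.2 ] tool x,y [ 0.55 -0.9 ] mz [ 0.03 -0.    0.02]
 centre angle deg 71.4 r 80.7
```

```bash
python3 -m handwheel '{"dp":[[0,-0.007,0],[-0.001,-0.014,0],[-0.001,-0.021,0],[-0.002,-0.028,0],[-0.002,-0.028,0],[-0.002,-0.028,0]],"rot":[[0,0,-0.022],[0,0,-0.044],[0,0,-0.065],[0,0,-0.087],[0,0,-0.087],[0,0,-0.087]],"claw":[32,32,32,32,32,32]}' 20 >/dev/null
python3 -c "
from c import *
upd([-0.002,-0.028,0],-0.087);st('C')"
```

```text
t 27.55 pos [ 501.8 -159.8   83. ] yaw 175.01 cmd [ 501.8 -160.    83. ] 175.08 gap 31.9
 f world [0.02 0.59 0.26] tool x,y [0.03 0.59] mz [ 0.05 -0.04 -0.07]
 centre angle deg 81.34 r 80.9
```

```bash
python3 -m handwheel '{"dp":[[0,-0.007,0],[-0.001,-0.014,0],[-0.001,-0.014,0],[-0.001,-0.014,0]],"rot":[[0,0,-0.022],[0,0,-0.044],[0,0,-0.044],[0,0,-0.044]],"claw":[32,32,32,32]}' 20 >/dev/null
python3 -c "
from c import *
upd([-0.001,-0.014,0],-0.044);st('C')"
```

```text
t 27.95 pos [ 501.5 -166.8   82.9] yaw -179.95 cmd [ 501.7 -167.    83. ] 180.13 gap 31.9
 f world [-1.09  0.89 -0.11] tool x,y [1.09 0.89] mz [0.11 0.04 0.02]
 centre angle deg -273.75 r 80.9
```

```bash
python3 -m handwheel '{"dp":[[0,-0.007,0],[-0.001,-0.014,0],[-0.001,-0.014,0],[-0.001,-0.014,0]],"rot":[[0,0,-0.022],[0,0,-0.044],[0,0,-0.044],[0,0,-0.044]],"claw":[32,32,32,32]}' 20 >/dev/null
python3 -c "
from c import *
upd([-0.001,-0.014,0],-0.044);st('C')"
```

```text
t 28.35 pos [ 502.  -173.8   82.9] yaw -174.91 cmd [ 502.3 -174.    83. ] 185.17 gap 32.4
 f world [-1.41  0.69  0.11] tool x,y [1.34 0.81] mz [ 0.1   0.07 -0.02]
 centre angle deg -268.72 r 80.7
```

c=91.3°; approach the stop in small steps.

```bash
python3 -m handwheel '{"dp":[[0,-0.004,0],[0,-0.008,0],[0,-0.008,0],[0,-0.008,0]],"rot":[[0,0,-0.013],[0,0,-0.026],[0,0,-0.026],[0,0,-0.026]],"claw":[32,32,32,32]}' 20 >/dev/null
python3 -c "
from c import *
upd([0,-0.008,0],-0.026);st('C')"
```

```text
t 28.75 pos [ 502.5 -178.1   83. ] yaw -171.86 cmd [ 502.6 -178.    83. ] 188.15 gap 32.0
 f world [-0.41  0.56 -0.22] tool x,y [0.33 0.62] mz [ 0.19  0.1  -0.02]
 centre angle deg -265.69 r 80.7
```

```bash
python3 -m handwheel '{"dp":[[0,-0.003,0],[0,-0.006,0],[0,-0.006,0],[0,-0.006,0]],"rot":[[0,0,-0.009],[0,0,-0.018],[0,0,-0.018],[0,0,-0.018]],"claw":[32,32,32,32]}' 20 >/dev/null
python3 -c "
from c import *
upd([0,-0.006,0],-0.018);st('C')"
```

```text
t 29.15 pos [ 503.  -181.1   83. ] yaw -169.79 cmd [ 503.  -180.9   83. ] 190.21 gap 31.9
 f world [-1.61  1.24  0.09] tool x,y [1.36 1.51] mz [ 0.14  0.19 -0.03]
 centre angle deg -263.53 r 80.7
```

```bash
python3 -m handwheel '{"dp":[[0,-0.003,0],[0,-0.006,0],[0,-0.006,0],[0,-0.006,0]],"rot":[[0,0,-0.009],[0,0,-0.018],[0,0,-0.018],[0,0,-0.018]],"claw":[32,32,32,32]}' 20 >/dev/null
python3 -c "
from c import *
upd([0,-0.006,0],-0.018);st('C')"
```

```text
t 29.55 pos [ 503.3 -183.1   82.9] yaw -167.75 cmd [ 503.6 -183.9   83. ] 192.27 gap 32.1
 f world [-0.49  5.32  0.32] tool x,y [-0.65  5.3 ] mz [ 0.84  0.15 -0.05]
 centre angle deg -262.1 r 80.7
```

```bash
python3 -m handwheel '{"dp":[[0,-0.003,0],[0,-0.006,0],[0,-0.006,0],[0,-0.006,0]],"rot":[[0,0,-0.009],[0,0,-0.018],[0,0,-0.018],[0,0,-0.018]],"claw":[32,32,32,32]}' 20 >/dev/null
python3 -c "
from c import *
upd([0,-0.006,0],-0.018);st('C')"
```

```text
t 29.95 pos [ 503.8 -184.2   82.7] yaw -165.73 cmd [ 504.2 -186.8   83. ] 194.34 gap 31.7
 f world [-0.83 10.24  0.86] tool x,y [-1.72 10.14] mz [ 1.52  0.05 -0.11]
 centre angle deg -261.26 r 80.6
```

```bash
python3 -m handwheel '{"dp":[[-0.001,0.012,0],[-0.003,0.023,0],[-0.003,0.023,0],[-0.003,0.023,-0.08],[-0.003,0.023,-0.16],[-0.003,0.023,-0.26],[-0.003,0.023,-0.30],[-0.003,0.023,-0.30]],"rot":[[0,0,0.035],[0,0,0.071],[0,0,0.071],[0,0,0.071],[0,0,0.071],[0,0,0.071],[0,0,0.071],[0,0,0.071]],"claw":[32,40,40,50,50,50,50,50]}' 20 >/dev/null
python3 -c "
from c import *
upd([-0.003,0.023,-0.30],0.071);st('C')
p=cur();rows([[280,-330,p[2],p[3]]])"
```

```text
t 30.75 pos [ 505.6 -177.7  237.5] yaw -173.72 cmd [ 502.8 -175.3  233. ] 186.2 gap 50.0
 f world [-0.33 -0.32  0.51] tool x,y [ 0.36 -0.28] mz [-0.01 -0.01 -0.03]
 centre angle deg -265.65 r 77.6
[0.476, -0.259, np.float64(-0.0)] [0, 0, -0.0]
```

```bash
python3 -m handwheel '{"dp":[[0.08,-0.04,0],[0.16,-0.09,0],[0.24,-0.13,0],[0.32,-0.17,0],[0.4,-0.22,0],[0.476,-0.259,0],[0.476,-0.259,0],[0.476,-0.259,0],[0.476,-0.259,0]],"rot":[[0,0,0],[0,0,0],[0,0,0],[0,0,0],[0,0,0],[0,0,0],[0,0,0],[0,0,0],[0,0,0]],"claw":[50,50,50,50,50,50,50,50,50]}' 20
python3 - <<'E'
from look import *
upd([0.476,-0.259,0],0)
for n in("scene","top"):
    d=arm.get_image(n);np.savez(f"{n}F.npz",**d);im=d["image"]
    cv2.imwrite(f"pics/{n}F.png",im[:,:,::-1])
im,K,T=load("topF.npz")
cv2.imwrite("pics/topFc.png",cv2.resize(im[140:260,155:325,::-1],None,fx=4.5,fy=4.5,interpolation=cv2.INTER_CUBIC))
m=np.zeros(im.shape[:2],np.uint8);m[140:245,155:325]=(im[140:245,155:325].max(2)<45)*255
n,l,s,ce=cv2.connectedComponentsWithStats(m)
ex=np.array([np.cos(TH),np.sin(TH)]);ey=np.array([-ex[1],ex[0]])
for j in range(1,n):
    if s[j,4]>20:
        p=cast(K,T,ce[j],124)[:2]
        for v in ST:
            d=p-ST[v]
            if 60<np.hypot(*d)<100: print(v,p.round(1),'r',np.hypot(*d).round(1),'lever deg',np.degrees(np.arctan2(d@-ex,d@ey)).round(1))
E
```

```text
t: 31.65
position: [281.1, -329.0, 232.3]
tool_rot: [[-0.994, -0.109, -0.001], [-0.109, 0.994, 0.001], [0.001, 0.001, -1.0]]
force: [-0.6, 0.2, 0.4]
finger_gap: 49.8
A [554.7 190.1] r 77.9 lever deg 3.0
C [ 499.8 -168.8] r 82.6 lever deg 87.7
B [491.7 -31.9] r 81.6 lever deg 89.7
```

View pics/topFc.png

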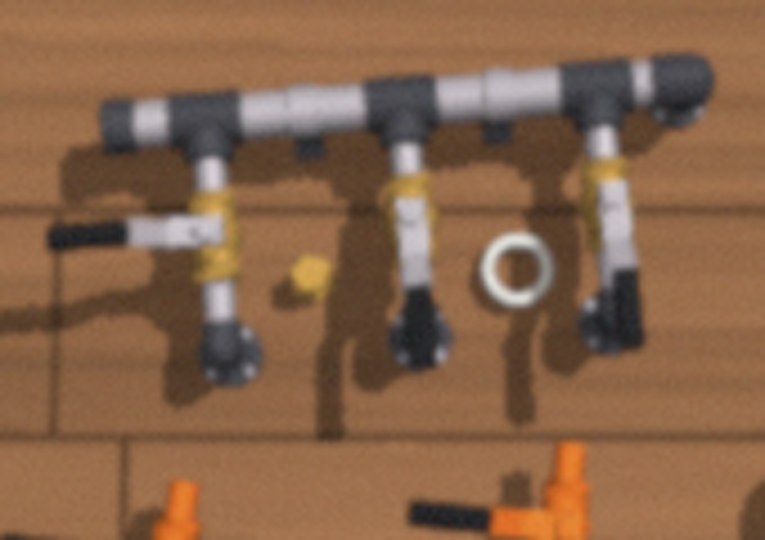

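View pics/sceneF.png

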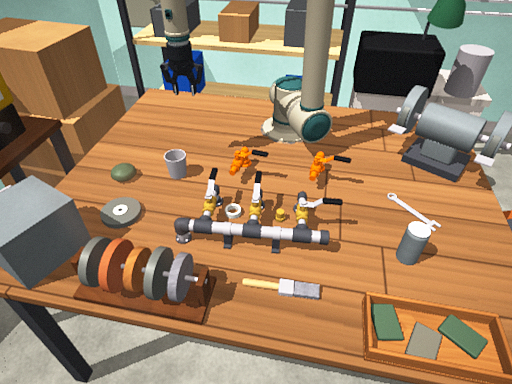

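```bash
python3 -c "
from bench import arm
print(arm.hand_in(), arm.sense()['t'])"
```

```text
the job is handed in; nothing more can be done
the job is handed in; nothing more can be done
```

I exercised all three valves and handed the job in after about 32 s of robot time. Two are left open and one is left shut.

| Valve | What I felt | Left |
|---|---|---|
| Left (stem near y = +113) | Binds: drag of about 1 N climbed steadily to 5.3, 7.9 and 10.8 N at roughly 45–55° of lever angle, so I stopped there | Swung back and pressed onto its shut stop, 8.9 N |
| Middle (stem near y = −27) | Free, 0.3–2.4 N all the way | Fully open, 11.0 N against its stop |
| Right (stem near y = −167) | Free, under 2 N all the way | Fully open, 10.1 N against its stop |

The highest push I read on any lever was about 11 N, well below the 30 N limit. I read forces only at the end of each short move.

**Last picture:** levers measured 3.0° (left), 89.7° (middle) and 87.7° (right). The 3.0° and 87.7° readings are off 0° and 90° by more than the 1–1.5° I would expect. I trust the sharp force rise at the stops more, and both open valves hit their stop at the same gripper angle. The tape roll and the reducer looked unmoved, I saw no change in the other bystanders or the orange look-alikes, and the arm was clear of everything.

**Unresolved:** in the camera images the fingertips looked 15–25 mm higher than the reported tool position. I worked with the tool at z = 83 mm, just above the 81 mm clearance, and checked each contact by picture and force. I did not find the cause.

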